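# Lean the cleated panel on the drying rest and chock its foot

### The job

Put the plywood panel up to dry: slide it square to the sloping wooden rest, foot edge first, and tip it up so that it stands leaning back with its smooth face against the middle of the rest and the cleat side out. Then bring the steel block up against the middle of the panel's foot, one of its long sides touching the panel, flat on the bench, so that the panel cannot slip. Leave everything else on the bench where it is.

Things in the scene. Friction and masses are not known exactly. Their poses are not given: they have to be found in the camera images.
- rest: Sloping rest of beech, fixed to the bench: a board 180 mm wide, 150 mm up the slope, its face leaning back 0.26 rad from upright, on a frame reaching 150 mm behind. Origin: on the bench, middle of the foot line of the face. x: level, from the face into the rest (the way the panel is pushed); y: along the foot line; z: up. The face is the plane x = 0.266 z.
- panel: Plywood panel 180 x 140 x 15 mm, about 0.4 kg, a dark cleat across its underside. Origin: middle of the lower edge of its foot end (nearer the rest). x: along the slab from foot to free end; y: across; z: out of the smooth face. Slab: x 0 to 180, y -70 to 70, z 0 to 15 mm. At the start it lies smooth face up, foot on the bench, propped on its cleat, rising 0.23 rad to the free end.
- panel_free_edge (a point): Middle of the lower edge of the panel's free end (panel x 180 mm, y 0, z 0). At the start it is 41 mm above the bench and overhangs the cleat by 15 mm, so that fingertips fit under it.
- panel_cleat (a point): Centre of the panel's cleat, a bar 20 mm (panel x 145 to 165) by 120 mm (y) standing 34 mm out of the underside (z -34 to 0).
- block: Plain steel block, 40 mm (x) by 60 mm (y) by 40 mm high, about 0.75 kg, loose on the bench. Origin: centre of its underside, z up.
- glue_tin: Bystander: round jar with white cap, 60 mm across, 85 mm high, beside the rest. Origin: centre of its underside.
- sanding_block: Bystander: cork sanding block 110 x 60 x 32 mm. Origin: centre of its underside.
- calculator: Bystander: grey calculator 150 x 85 x 17 mm. Origin: centre of its underside.
- marking_gauge: Bystander: wooden marking gauge 200 mm long, 66 mm high. Origin: below its middle, on the bench.
- mug: Bystander: white mug 80 mm across, 95 mm high. Origin: centre of its underside.
- offcut: Bystander: pale offcut 170 x 70 x 28 mm. Origin: centre of its underside.
Mind the look-alikes: they are no part of the job. There is more than one size of the panel; the job needs the smaller. Several things look just like the block: the one meant starts farthest to the robot's right.

How it is judged:
By the outcome, as a careful person would: the job done as asked, in the order asked, and still so for the second after the job is handed in, with the robot touching nothing.
It also fails if it takes over 67 s, if anything falls off the work surface, if the arm or the gripper's body presses on something with over 40 N, if the wrist force passes 120 N, or if a joint passes its speed limit or range.

### The arm

A 6-joint arm with a two-finger parallel gripper is mounted at the origin on the work surface. World frame = base frame: x ahead of the robot, y to its left, z up, the work surface at z = 0. Lengths are in m, angles in rad, forces in N, time in s.
With the tool pointing down it reaches from about 0.375 to 0.9 m from the base axis. Payload 3.1 kg.
Tool frame: the origin (TCP) lies on the centre line of the jaws, within the pads' length; the fingertips stand 19 mm ahead of it and the grasp point (between the pads) is the TCP; z points along the fingers, y is the line along which they close (so a half turn about z gives the same grasp; the last joint's range is limited). The gripper opens to 85 mm and grips with 20 to 120 N. Pads are 22 mm wide; open, the fingers measure 114 mm over their backs; the gripper's body (76 mm by 85 mm) begins 54 mm behind the grasp point. The pads swing forward as they close: fully open they stand 13 mm farther back than shut.
Start: joints at [-1.435, 0.527, 1.433, -0, 1.181, -0.178], TCP at [0.193, -0.594, 0.25] pointing down, gripper open.
Joint ranges: [-3.08, 3.08], [-0.75, 2.2], [0.22, 2.44], [-1.43, 4.57], [0, 2.65], [-2.85, 2.85]. Speed limits (rad/s): [2.79, 2.79, 3.14, 3.14, 3.14, 3.14].

### API

Orientations are given as a unit quaternion [x, y, z, w].
In Python, from station import manip, cams, sign_off gives the robot as it stands.
- The arm moves only by the tool carry_out, never from a script. Its argument "targets" is a list that holds one entry, the list of rows, each a list of 7 numbers: the shift along the tool's x, y, z in cm, then the turn, a rotation vector about the tool's x, y, z in degrees, then the finger opening in cm, from 0 to 8.54. A call has 1 to 12 rows; each row is the pose to reach, as a shift and turn from the pose commanded when the call began, along the tool's axes at that moment; what a row does not reach only later rows make up. A row lasts 1/12 s, in which the tool goes at most 41.7 mm and 7.16 degrees, less where a joint would pass 70% of its speed; a pose out of reach is approached as far as the arm can. A call with a gripper value outside its range is refused whole. The fingers move at their own pace and stop on an object; "force" is the grip in N (left out, the last holds). Time passes only in rows, so rows that repeat a pose let the fingers close. It gives the time, the measured TCP pose, the force, the opening and the grip force at its end, in the units of the state.
- manip.sense(): the state, without advancing time (a new reading comes with each control period).
- cams.snapshot(name): name is "side" or "top" or "wrist"; returns the picture (420x560x3 uint8, red, green, blue); there is no depth.
- cams.camera_info(name): a dict with "K" (3x3 intrinsics, pixels), "T" (4x4, takes a point from camera to world coordinates). Camera axes: x right, y down, z forward; pixel columns grow to the right and rows downward; lengths in m; the calibration is good to about 2 mm. A picture is of the moment at which its call begins: read the wrist's pose just before it. camera_info takes no time and is no camera call; for the wrist camera it gives the pose at the moment of the call.
- sign_off(): hands the job in; it is judged then, once.
The state is a dict: "t": time; "q": joint angles; "qd": joint speeds; "tau": joint torques, N m; "tcp_pos": TCP position; "tool_rot": TCP orientation; "force": force on the tool from outside, world axes, zero at the start; "ft_torque": the same for the moment, N m; "finger_gap": opening from 0.0 (shut) to 1.0 (fully open); "gripper_force": force on a finger pad.
Only numpy, scipy, OpenCV 4.12 (cv2) and the standard library are available. Lean on these libraries where they do the work, as an engineer would, in place of code of your own. Each camera call takes 0.05 s, during which the arm holds its last target. There are 200 camera calls.

## Working session

There is one attempt and no reset: what is moved stays moved. The work goes in short steps, Python scripts to look and compute and a tool call to move; the robot and the scene stay as the last step left them, time stands still between calls to the robot, and variables do not carry over. Pictures are saved under pics/ and viewed, at most 10 in all, crops included, and the job is handed in when it is done.

Besides the shell and the picture viewer there is one more tool, called after "Call:" by a JSON object that holds its "fn" and its "kwargs", one argument or row to a line. carry_out: Moves the arm, as the interface text tells. Its arguments: {"type":"object","properties":{"targets":{"type":"array"},"force":{"type":"number"}},"required":["targets"]}

```bash
mkdir -p pics; cat > h.py <<'E'
import numpy as np, cv2
from station import manip, cams, sign_off
from scipy.spatial.transform import Rotation as R
def snap(n,f):
    im=cams.snapshot(n); cv2.imwrite(f'pics/{f}.png',im[:,:,::-1]); return im
def ray(n,uv,z,info=None):
    c=info or cams.camera_info(n); K,T=np.array(c['K']),np.array(c['T'])
    d=T[:3,:3]@np.linalg.inv(K)@[uv[0],uv[1],1]; o=T[:3,3]
    return o+d*(z-o[2])/d[2]
def proj(n,p,info=None):
    c=info or cams.camera_info(n); K,T=np.array(c['K']),np.array(c['T'])
    q=K@(T[:3,:3].T@(np.array(p)-T[:3,3])); return q[:2]/q[2]
E
python3 - <<'E'
from h import *
a=snap('top','top0'); b=snap('side','side0')
for n in('top','side'): print(np.round(cams.camera_info(n)['T'],3).tolist(),np.round(cams.camera_info(n)['K'],1).tolist())
s=manip.sense(); print(s['tcp_pos'],s['tool_rot'],s['t'])
E
```

```text
[[0.024, -0.994, 0.11, 0.412], [-1.0, -0.022, 0.018, -0.015], [-0.015, -0.11, -0.994, 1.505], [0.0, 0.0, 0.0, 1.0]] [[434.1, 0.0, 279.7], [0.0, 434.1, 204.4], [0.0, 0.0, 1.0]]
[[-0.745, -0.32, 0.585, -0.296], [-0.667, 0.375, -0.643, 0.952], [-0.014, -0.87, -0.493, 0.797], [0.0, 0.0, 0.0, 1.0]] [[541.2, 0.0, 293.8], [0.0, 541.2, 219.5], [0.0, 0.0, 1.0]]
[ 0.1928453  -0.59387513  0.24945333] [ 9.87719035e-01  1.56237602e-01  1.53641984e-05 -9.58457374e-04] 0.1
```

View pics/top0.png

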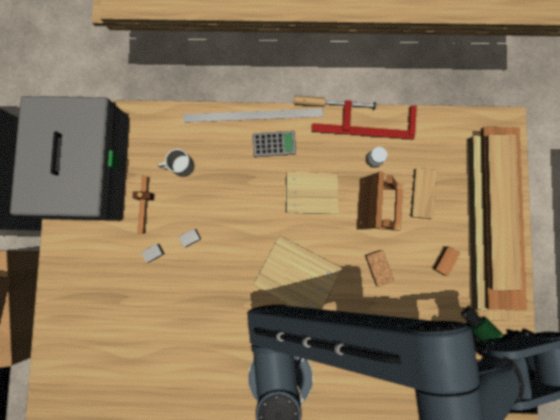

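View pics/side0.png

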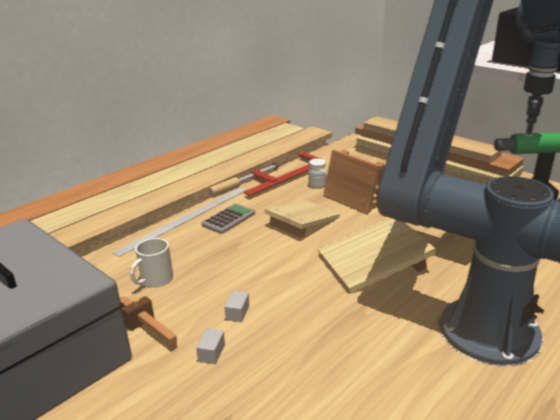

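The top view shows the rest at (385,200) with its face to the left (+y). The small panel is at (312,193), the large panel at (298,272), and grey blocks are at (190,238) and (152,253). The arm hides the lower right, so I need to clear it before I can tell which block is farthest right. First I'll crop the small panel and rest, and look through the wrist camera.

```bash
python3 - <<'E'
from h import *
a=cv2.imread('pics/top0.png')[135:275,130:410]
a=cv2.resize(a,None,fx=2.85,fy=2.85,interpolation=cv2.INTER_CUBIC)
w=cv2.imread('pics/side0.png')[130:250,240:400]
w=cv2.resize(w,None,fx=1.25,fy=1.25)
m=snap('wrist','w0')[:,:,::-1]; m=cv2.resize(m,(266,200))
c=np.zeros((600,800,3),np.uint8); c[:399,:798]=a[:399,:798]; c[400:400+w.shape[0],:w.shape[1]]=w; c[400:,300:566]=m
cv2.imwrite('pics/c0.png',c)
for uv in[(190,238),(152,253),(312,193),(298,272),(378,200),(447,261)]: print(uv,ray('top',uv,0.03).round(3))
E
```

```text
(190, 238) [0.454 0.314 0.03 ]
(152, 253) [0.4   0.441 0.03 ]
(312, 193) [ 0.617 -0.098  0.03 ]
(298, 272) [ 0.349 -0.055  0.03 ]
(378, 200) [ 0.598 -0.323  0.03 ]
(447, 261) [ 0.397 -0.553  0.03 ]
```

View pics/c0.png

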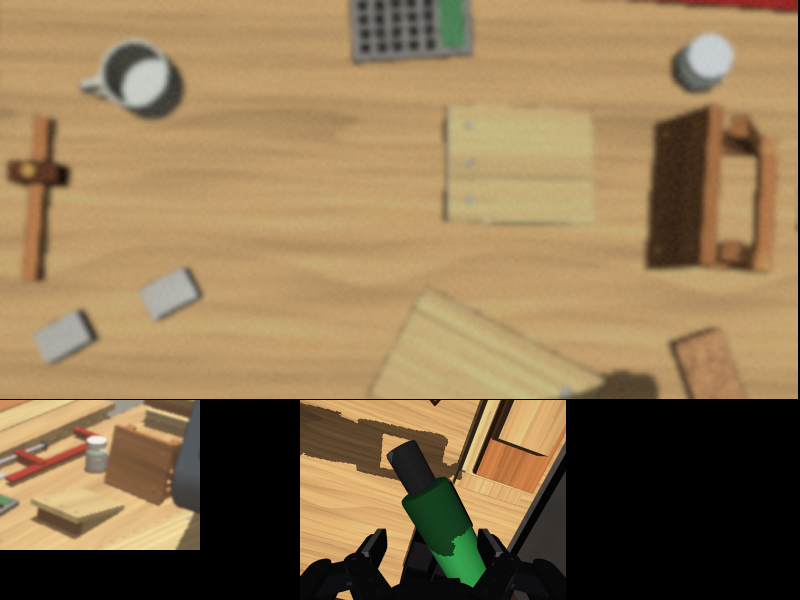

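The crop confirms the small panel, with its free end and cleat screws at the left edge (top px (287,172)–(287,213)) and its foot at the right (338,174)–(339,213). The rest's foot line is at about (357,229)–(360,179). The wrist view shows a green tool near the gripper, so I'll raise the arm first, then swing left and check for hidden blocks.

```bash
cat >> h.py <<'E'
def rel(p,Rm):
    """shift cm / rotvec deg in current tool axes to reach world pose"""
    s=manip.sense(); R0=R.from_quat(s['tool_rot'])
    d=R0.inv().apply(np.array(p)-s['tcp_pos'])*100; w=(R0.inv()*Rm).as_rotvec(degrees=True)
    print('rel',d.round(2),w.round(1),'rows>=',int(np.ceil(max(np.linalg.norm(d)/4.17,np.linalg.norm(w)/7.16))))
def frame(z,y):
    z=np.array(z,float);z/=np.linalg.norm(z);y=np.array(y,float);y-=z*(y@z);y/=np.linalg.norm(y)
    return R.from_matrix(np.c_[np.cross(y,z),y,z])
def st():
    s=manip.sense(); print('t',round(s['t'],2),'p',s['tcp_pos'].round(4),'q',np.round(s['q'],3),'F',np.round(s['force'],1),'gap',round(s['finger_gap'],3),'gf',s['gripper_force']);print(R.from_quat(s['tool_rot']).as_matrix().round(3).tolist())
E
python3 - <<'E'
from h import *
S=2.85; P=lambda u,v:(130+(u+.5)/S-.5,135+(v+.5)/S-.5)
for n,uv,z in[('freeTL',(446,106),.0556),('freeBL',(447,222),.0556),('footTR',(592,110),.0146),('footBR',(595,223),.0146),('restfootA',(648,268),0),('restfootB',(655,125),0),('resttopA',(702,268),.145),('resttopB',(721,105),.145)]:
    print(n,ray('top',P(*uv),z).round(4))
rel([.55,.15,.40],R.from_quat(manip.sense()['tool_rot']))
E
```

```text
freeTL [ 0.6841 -0.0077  0.0556]
freeBL [ 0.5457 -0.0119  0.0556]
footTR [ 0.6906 -0.1856  0.0146]
footBR [ 0.5523 -0.1904  0.0146]
restfootA [ 0.5003 -0.2568  0.    ]
restfootB [ 0.6762 -0.2646  0.    ]
resttopA [ 0.4932 -0.2925  0.145 ]
resttopB [ 0.6749 -0.3136  0.145 ]
rel [ 56.94 -59.76 -14.92] [0. 0. 0.] rows>= 21
```

Call:
{"fn": "carry_out", "kwargs": {
  "targets": [
    [[0, 0, -8, 0, 0, 0, 8.5], [0, 0, -15, 0, 0, 0, 8.5], [0, 0, -15, 0, 0, 0, 8.5], [0, 0, -15, 0, 0, 0, 8.5]]
  ]
}}

```text
t: 0.48
tcp_pos: [0.1932, -0.5955, 0.4051]
tool_rot: [0.988, 0.156, -0.0, 0.003]
force: [-0.7, -0.5, 0.3]
finger_gap: 1.0
gripper_force: 0.0
```

Call:
{"fn": "carry_out", "kwargs": {
  "targets": [
    [[57, -60, 0, 0, 0, 0, 3.5], [57, -60, 0, 0, 0, 0, 3.5], [57, -60, 0, 0, 0, 0, 3.5], [57, -60, 0, 0, 0, 0, 3.5], [57, -60, 0, 0, 0, 0, 3.5], [57, -60, 0, 0, 0, 0, 3.5], [57, -60, 0, 0, 0, 0, 3.5], [57, -60, 0, 0, 0, 0, 3.5], [57, -60, 0, 0, 0, 0, 3.5], [57, -60, 0, 0, 0, 0, 3.5], [57, -60, 0, 0, 0, 0, 3.5], [57, -60, 0, 0, 0, 0, 3.5]]
  ]
}}

```text
t: 1.48
tcp_pos: [0.4088, -0.1413, 0.4003]
tool_rot: [0.988, 0.156, 0.0, 0.0]
force: [0.7, 0.9, 0.1]
finger_gap: 0.404
gripper_force: 0.0
```

Call:
{"fn": "carry_out", "kwargs": {
  "targets": [
    [[22, -24, 0, 0, 0, 0, 3.5], [22, -24, 0, 0, 0, 0, 3.5], [22, -24, 0, 0, 0, 0, 3.5], [22, -24, 0, 0, 0, 0, 3.5], [22, -24, 0, 0, 0, 0, 3.5], [22, -24, 0, 0, 0, 0, 3.5], [22, -24, 0, 0, 0, 0, 3.5], [22, -24, 0, 0, 0, 0, 3.5]]
  ]
}}

```text
t: 2.15
tcp_pos: [0.5442, 0.1558, 0.4]
tool_rot: [0.988, 0.157, -0.0, -0.0]
force: [0.6, 0.2, 0.4]
finger_gap: 0.409
gripper_force: 0.0
```

```bash
python3 - <<'E'
from h import *
st()
a=snap('top','top1'); b=snap('side','side1')
c=cv2.imread('pics/top1.png')
h=np.concatenate([cv2.resize(c[150:400,30:560],(800,377)),cv2.resize(cv2.imread('pics/side1.png')[130:420,:],(430,223)).repeat(1,axis=1) if 0 else np.pad(cv2.resize(cv2.imread('pics/side1.png')[130:420],(430,222)),((0,0),(0,370),(0,0)))])
cv2.imwrite('pics/c1.png',h)
E
```

```text
t 2.15 p [0.5442 0.1558 0.4   ] q [8.100e-02 3.080e-01 1.374e+00 1.000e-03 1.460e+00 1.337e+00] F [0.6 0.2 0.4] gap 0.409 gf 0.0
[[0.951, 0.31, -0.0], [0.31, -0.951, 0.001], [-0.0, -0.001, -1.0]]
```

View pics/c1.png

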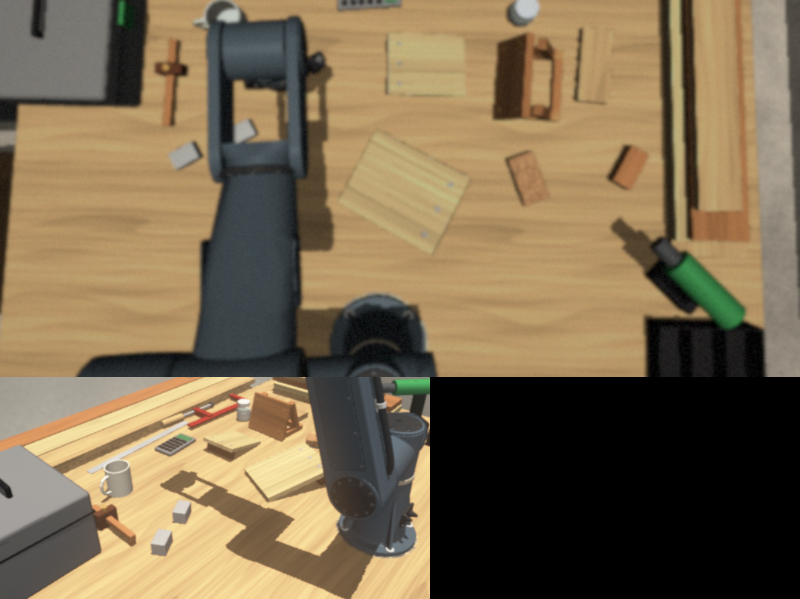

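Only two grey steel blocks exist. The third look-alike, at top px (447,261), is reddish wood. The candidates were steel (190,238) and steel (152,253), and the rightmost is (190,238), at world ≈(0.454,0.314). For panels I had small (312,193) and large (298,272), and the small one is the target. Next I'll tip the tool at hover and refine the panel, rest and block geometry by contours.

```bash
python3 - <<'E'
from h import *
c,s=np.cos(.23),np.sin(.23)
Rg=frame([.036*c,-c,-s],[0,0,1])
rel([.60,.12,.30],Rg)
im=cv2.imread('pics/top1.png'); hsv=cv2.cvtColor(im,cv2.COLOR_BGR2HSV); 
for uv in[(312,193),(325,183),(270,215),(330,215),(300,225)]: print(uv,hsv[uv[1],uv[0]])
im0=cv2.imread('pics/top0.png'); h0=cv2.cvtColor(im0,cv2.COLOR_BGR2HSV)
m=(h0[...,1]<40)&(h0[...,2]>110); 
m=m.astype(np.uint8); m[:225]=0;m[265:]=0;m[:,:135]=0;m[:,210:]=0
n,l,stt,cc=cv2.connectedComponentsWithStats(m)
for i in range(1,n):
  if stt[i,4]>40:
    pts=np.argwhere(l==i)[:,::-1].astype(np.float32); r=cv2.minAreaRect(pts); b=cv2.boxPoints(r)
    print('block',r, [ray('top',p,.04)[:2].round(4).tolist() for p in b], ray('top',r[0],.04).round(4))
b=cv2.imread('pics/side1.png')[140:300,200:400]; cv2.imwrite('pics/c2.png',cv2.resize(b,(750,600),interpolation=cv2.INTER_CUBIC))
E
```

```text
rel [4.05 5.28 9.94] [-76.4 -10.9  13.7] rows>= 11
(312, 193) [ 19 102 188]
(325, 183) [ 23  92 196]
(270, 215) [ 18 113 192]
(330, 215) [ 19 108 191]
(300, 225) [ 17 115 179]
block ((189.30003356933594, 237.60000610351562), (11.180339813232422, 17.8885440826416), 63.43495178222656) [[0.4574, 0.3503], [0.4857, 0.2973], [0.4524, 0.2788], [0.4242, 0.3317]] [0.4549 0.3145 0.04  ]
block ((151.4000244140625, 252.80003356933594), (11.627553939819336, 16.994115829467773), 63.43495178222656) [[0.4047, 0.4751], [0.4314, 0.425], [0.397, 0.4055], [0.3704, 0.4554]] [0.4008 0.4402 0.04  ]
```

View pics/c2.png

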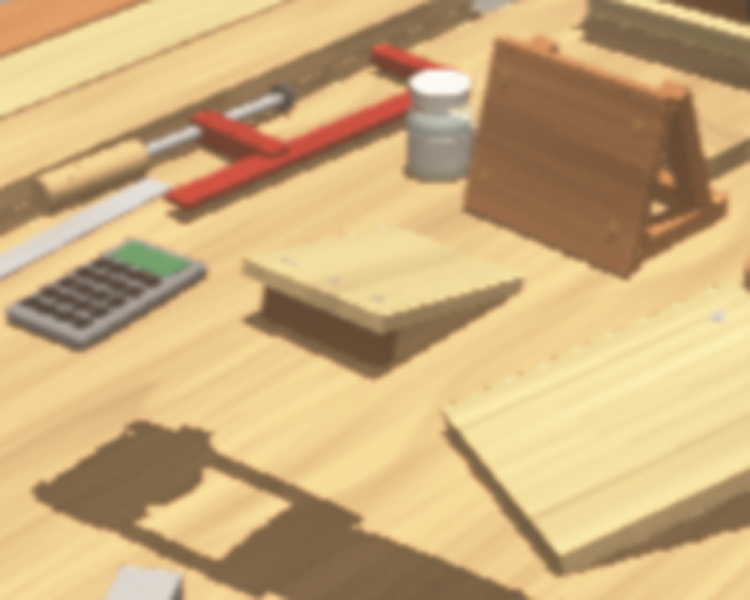

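The side view shows the rest's foot corners at crop (465,208) and (627,274) and its top at (498,42) and (667,92). The panel's free top edge runs (247,262)–(384,322), and its foot right corner is at (521,283). I'll combine these with the top view.

```bash
python3 - <<'E'
from h import *
S=3.75; P=lambda u,v:(200+(u+.5)/S-.5,140+(v+.5)/S-.5)
for n,uv,z in[('free_farx',(247,262),.0556),('free_nearx',(384,322),.0556),('foot_near',(521,283),.0146),('restfoot_far',(465,208),0),('restfoot_near',(627,274),0),('top_far',(498,42),.145),('top_near',(667,92),.145)]:
    print(n,ray('side',P(*uv),z).round(4))
E
```

```text
free_farx [ 0.6834 -0.0045  0.0556]
free_nearx [ 0.5436 -0.0039  0.0556]
foot_near [ 0.5481 -0.1732  0.0146]
restfoot_far [ 0.682  -0.2682  0.    ]
restfoot_near [ 0.5078 -0.2617  0.    ]
top_far [ 0.6756 -0.3009  0.145 ]
top_near [ 0.5096 -0.3056  0.145 ]
```

Call:
{"fn": "carry_out", "kwargs": {
  "targets": [
    [[4, 5, 10, -76.4, -10.9, 13.7, 3.2], [4, 5, 10, -76.4, -10.9, 13.7, 3.2], [4, 5, 10, -76.4, -10.9, 13.7, 3.2], [4, 5, 10, -76.4, -10.9, 13.7, 3.2], [4, 5, 10, -76.4, -10.9, 13.7, 3.2], [4, 5, 10, -76.4, -10.9, 13.7, 3.2], [4, 5, 10, -76.4, -10.9, 13.7, 3.2], [4, 5, 10, -76.4, -10.9, 13.7, 3.2], [4, 5, 10, -76.4, -10.9, 13.7, 3.2], [4, 5, 10, -76.4, -10.9, 13.7, 3.2], [4, 5, 10, -76.4, -10.9, 13.7, 3.2], [4, 5, 10, -76.4, -10.9, 13.7, 3.2]]
  ]
}}

```text
t: 3.25
tcp_pos: [0.5963, 0.1175, 0.2948]
tool_rot: [0.781, 0.015, 0.005, 0.624]
force: [-0.3, -0.2, -1.7]
finger_gap: 0.378
gripper_force: 0.0
```

```bash
python3 -c "
from h import *
st()"
```

```text
t 3.25 p [0.5963 0.1175 0.2948] q [ 0.425  0.833  1.33  -1.158  1.761  2.237] F [-0.3 -0.2 -1.7] gap 0.378 gf 0.0
[[0.999, 0.017, 0.028], [0.031, -0.221, -0.975], [-0.011, 0.975, -0.222]]
```

```bash
python3 - <<'E'
from h import *
i=cams.camera_info('wrist'); snap('wrist','w1'); np.save('w1.npy',np.array([i['K'],np.array(i['T'])[:3,:3]]));np.save('w1T.npy',i['T'])
E
```

```text
(no output)
```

View pics/w1.png

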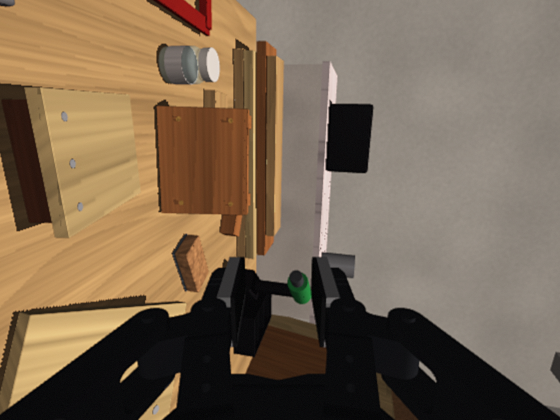

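The wrist view is sharp. The rest foot is at (158,108) and (161,212), with its top at (249,108) and (247,213). The panel's free top edge runs (40,88)–(69,237) and its foot (133,93)–(138,186).

```bash
python3 - <<'E'
from h import *
K=np.load('w1.npy')[0];T=np.load('w1T.npy'); i=dict(K=K,T=T)
for n,uv,z in[('rf far',(158,107),0),('rf near',(160.5,212),0),('rt far',(249,108),.145),('rt near',(247,213.5),.145),('free far',(40,88),.0556),('free near',(69,237),.0556),('foot far',(133.5,93),.0146),('foot near',(138,186),.0146)]:
    print(n,ray('',uv,z,i).round(4))
E
```

```text
rf far [ 0.6777 -0.272   0.    ]
rf near [ 0.5012 -0.2531  0.    ]
rt far [ 0.6788 -0.3121  0.145 ]
rt near [ 0.4981 -0.2959  0.145 ]
free far [ 0.6886 -0.0058  0.0556]
free near [ 0.5512 -0.0091  0.0556]
foot far [ 0.695  -0.1903  0.0146]
foot near [ 0.5642 -0.179   0.0146]
```

```bash
python3 - <<'E'
from h import *
c,s=np.cos(.23),np.sin(.23)
z=np.array([.038*c,-c,-s]); Rg=frame(z,[0,0,1]); F=np.array([.617,-.005,.048])
rel(F-.06*z,Rg); rel(F-.009*z,Rg)
E
```

```text
rel [  1.8  -21.44  11.56] [0.1 0.5 0.3] rows>= 6
rel [  1.85 -21.46  16.66] [0.1 0.5 0.3] rows>= 7
```

Call:
{"fn": "carry_out", "kwargs": {
  "targets": [
    [[1.8, -21.4, 5, 0, 0, 0, 3.1], [1.8, -21.4, 5, 0, 0, 0, 3.1], [1.8, -21.4, 5, 0, 0, 0, 3.1], [1.8, -21.4, 5, 0, 0, 0, 3.1], [1.8, -21.4, 5, 0, 0, 0, 3.1], [1.8, -21.4, 5, 0, 0, 0, 3.1], [1.8, -21.4, 8, 0, 0.4, 0.3, 3.1], [1.8, -21.4, 11.6, 0, 0.4, 0.3, 3.1], [1.8, -21.4, 11.6, 0, 0.4, 0.3, 3.1], [1.8, -21.4, 11.6, 0, 0.4, 0.3, 3.1]]
  ]
}}

```text
t: 4.13
tcp_pos: [0.6177, 0.0512, 0.0679]
tool_rot: [0.783, 0.01, 0.013, 0.622]
force: [-0.0, 0.9, 0.9]
finger_gap: 0.361
gripper_force: 0.0
```

```bash
python3 - <<'E'
from h import *
st()
c,s=np.cos(.23),np.sin(.23)
z=np.array([.038*c,-c,-s]); Rg=frame(z,[0,0,1]); F=np.array([.617,-.005,.048])
rel(F-.009*z,Rg)
np.save('w2T.npy',cams.camera_info('wrist')['T']); snap('wrist','w2')
E
```

```text
t 4.13 p [0.6177 0.0512 0.0679] q [ 0.324  1.152  1.35  -1.204  1.555  2.541] F [-0.   0.9  0.9] gap 0.361 gf 0.0
[[0.999, -0.0, 0.033], [0.032, -0.227, -0.973], [0.008, 0.974, -0.227]]
rel [-0.27 -0.66  5.02] [ 0.1  0.2 -0.5] rows>= 2
```

View pics/w2.png

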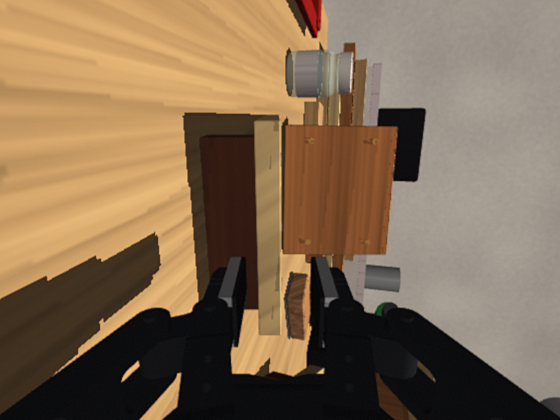

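The slab edge spans u 256–281 and v 117–334. It sits between the fingers (240–312), slightly off toward the lower one, which agrees with the computed −0.66 cm shift. I'll check its lateral position.

```bash
python3 - <<'E'
from h import *
K=np.load('w1.npy')[0];T=np.load('w2T.npy')
for uv in[(257,117),(280,117),(258,334),(280,334),(283,125),(282,250),(396,128),(386,255)]:
    d=T[:3,:3]@np.linalg.inv(K)@[*uv,1];o=T[:3,3]
    for y in ((-.006,) if uv[0]<281 else (-.262,-.302)): print(uv,y,(o+d*(y-o[1])/d[1]).round(4))
E
```

```text
(257, 117) -0.006 [ 0.6912 -0.006   0.0418]
(280, 117) -0.006 [ 0.6912 -0.006   0.0548]
(258, 334) -0.006 [ 0.5517 -0.006   0.0399]
(280, 334) -0.006 [ 0.5543 -0.006   0.055 ]
(283, 125) -0.262 [ 0.6795 -0.262   0.0008]
(283, 125) -0.302 [ 0.6784 -0.302  -0.0079]
(282, 250) -0.262 [ 0.502 -0.262 -0.   ]
(282, 250) -0.302 [ 0.4846 -0.302  -0.0088]
(396, 128) -0.262 [ 0.6769 -0.262   0.1423]
(396, 128) -0.302 [ 0.6754 -0.302   0.1466]
(386, 255) -0.262 [ 0.5087 -0.262   0.1451]
(386, 255) -0.302 [ 0.4919 -0.302   0.1496]
```

Call:
{"fn": "carry_out", "kwargs": {
  "targets": [
    [[-0.1, -0.6, 2, 0, 0, 0, 3.1], [-0.1, -0.7, 4, 0, 0, 0, 3.1], [-0.1, -0.7, 5.0, 0, 0, 0, 3.1], [-0.1, -0.7, 5.0, 0, 0, 0, 3.1], [-0.1, -0.7, 5.0, 0, 0, 0, 3.1]]
  ]
}}

```text
t: 4.6
tcp_pos: [0.6187, 0.0068, 0.0488]
tool_rot: [0.783, 0.011, 0.015, 0.622]
force: [0.3, -0.0, 1.1]
finger_gap: 0.361
gripper_force: 0.0
```

Call:
{"fn": "carry_out", "kwargs": {
  "targets": [
    [[0, 0.1, 0.2, 0, 0, 0, 1.0], [0, 0.1, 0.2, 0, 0, 0, 1.0], [0, 0.1, 0.2, 0, 0, 0, 1.0], [0, 0.1, 0.2, 0, 0, 0, 1.0], [0, 0.1, 0.2, 0, 0, 0, 1.0], [0, 0.1, 0.2, 0, 0, 0, 1.0]]
  ],
  "force": 60
}}

```text
t: 5.1
tcp_pos: [0.6189, 0.0051, 0.0511]
tool_rot: [0.781, 0.012, 0.015, 0.624]
force: [0.7, -1.2, 6.4]
finger_gap: 0.148
gripper_force: 60.1
```

```bash
python3 - <<'E'
from h import *
st()
E
```

```text
t 5.1 p [0.6189 0.0051 0.0511] q [ 0.259  1.171  1.397 -1.267  1.5    2.59 ] F [ 0.7 -1.2  6.4] gap 0.148 gf 60.06855905056
[[0.999, -0.001, 0.039], [0.037, -0.221, -0.975], [0.009, 0.975, -0.221]]
```

Gripped at 60 N. I'll plan the tilt and slide waypoints in the rest frame.

```bash
cat >> h.py <<'E'
L=.190
def tool(O,th,psi):
    r=np.array([np.sin(psi),-np.cos(psi),0]);k=np.array([0,0,1.])
    z=r*np.cos(th)-k*np.sin(th);y=r*np.sin(th)+k*np.cos(th);x=np.cross(y,z)
    return np.array(O)-L*z+.0075*y-.003*x, R.from_matrix(np.c_[x,y,z])
def panelO():
    s=manip.sense();M=R.from_quat(s['tool_rot']).as_matrix()
    return s['tcp_pos']+M@[.003,-.0075,L]
E
python3 - <<'E'
from h import *
O=panelO(); print(O.round(4)); d=np.deg2rad
O[2]=.001
for th in(.3,.37): rel(*tool(O,th,d(2.2)))
C=np.array([.590,-.262,0])
for psi in (0,-3): 
  f=(2.2-psi)/5.2; r=np.array([np.sin(d(-3)),-np.cos(d(-3)),0]); T=C-.03*r; T[2]=.001
  rel(*tool(O+(T-O)*f,.37,d(psi)))
E
```

```text
[ 0.6292 -0.1783  0.0018]
rel [0.04 1.38 0.13] [ 4.4 -0.1 -0.5] rows>= 1
rel [0.05 2.7  0.33] [ 8.4 -0.1 -0.5] rows>= 2
rel [-0.96  3.2   2.49] [ 8.4 -2.2  0.1] rows>= 2
rel [-2.33  3.89  5.47] [ 8.4 -5.1  1. ] rows>= 2
```

Call:
{"fn": "carry_out", "kwargs": {
  "targets": [
    [[0, 0.7, 0.1, 2.2, 0, 0, 1.0], [0, 1.4, 0.1, 4.4, 0, 0, 1.0], [0, 2.1, 0.2, 6.4, 0, 0, 1.0], [0, 2.7, 0.3, 8.4, 0, 0, 1.0], [-0.5, 3.0, 1.4, 8.4, -1.0, 0, 1.0], [-1.0, 3.2, 2.5, 8.4, -2.2, 0.1, 1.0], [-1.4, 3.4, 3.5, 8.4, -3.2, 0.4, 1.0], [-1.9, 3.6, 4.5, 8.4, -4.2, 0.7, 1.0], [-2.3, 3.9, 5.5, 8.4, -5.1, 1.0, 1.0], [-2.3, 3.9, 5.5, 8.4, -5.1, 1.0, 1.0], [-2.3, 3.9, 5.5, 8.4, -5.1, 1.0, 1.0]]
  ]
}}

```text
t: 6.02
tcp_pos: [0.5964, -0.0605, 0.0729]
tool_rot: [0.826, -0.022, -0.018, 0.563]
force: [0.9, -1.4, 0.2]
finger_gap: 0.147
gripper_force: 59.9
```

```bash
python3 - <<'E'
from h import *
st(); print(panelO().round(4))
np.save('w3T.npy',cams.camera_info('wrist')['T']); a=snap('wrist','w3'); b=snap('top','top3')
c=np.concatenate([cv2.imread('pics/w3.png')[:, :400],cv2.resize(cv2.imread('pics/top3.png')[130:270,290:420],(390,420),interpolation=cv2.INTER_CUBIC)],1); cv2.imwrite('pics/c3.png',c)
E
```

```text
t 6.02 p [ 0.5964 -0.0605  0.0729] q [ 0.139  1.056  1.5   -1.201  1.366  2.55 ] F [ 0.9 -1.4  0.2] gap 0.147 gf 59.93482274003327
[[0.998, -0.016, -0.054], [-0.057, -0.365, -0.929], [-0.005, 0.931, -0.365]]
[ 0.5892 -0.2345 -0.0035]
```

View pics/c3.png

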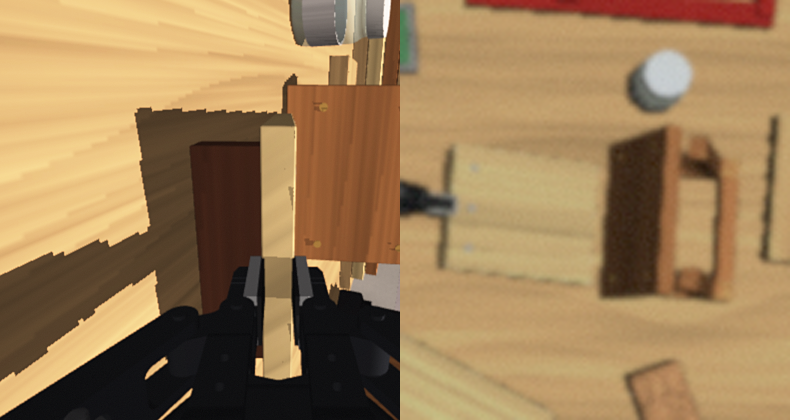

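The panel is held square, its edge at about −3° matching the rest's −3°, and centred on the rest within about 2 mm. Now I'll tip it up in two stages.

```bash
cat >> h.py <<'E'
C=np.array([.590,-.262,0]); PSI=np.deg2rad(-3)
def tip(th,gap=.006,clear=.002):
    r=np.array([np.sin(PSI),-np.cos(PSI),0])
    oz=clear+max(0,-.015*np.cos(th)); ez=oz+.015*np.cos(th)
    ox=.266*max(ez,0)-gap-.015*np.sin(th)
    return tool(C+r*ox+[0,0,oz],th,PSI)
E
python3 - <<'E'
from h import *
for th in np.linspace(.37,1.1,9)[1:]: rel(*tip(th))
E
```

```text
rel [0.09 2.88 1.78] [5.  0.3 0.2] rows>= 1
rel [0.09 4.54 1.95] [10.2  0.3  0.1] rows>= 2
rel [0.09 6.17 2.28] [15.4  0.3  0.1] rows>= 3
rel [0.09 7.75 2.76] [20.7  0.3  0.1] rows>= 3
rel [0.08 9.27 3.4 ] [25.9  0.3  0.1] rows>= 4
rel [ 0.08 10.71  4.18] [31.1  0.3  0.1] rows>= 5
rel [ 0.08 12.08  5.09] [36.4  0.3  0.1] rows>= 6
rel [ 0.08 13.35  6.15] [41.6  0.3  0.1] rows>= 6
```

Call:
{"fn": "carry_out", "kwargs": {
  "targets": [
    [[0, 1.5, 0.9, 2.5, 0, 0, 1.0], [0, 2.9, 1.8, 5, 0.2, 0.1, 1.0], [0.1, 4.5, 1.9, 10.2, 0.3, 0.1, 1.0], [0.1, 6.2, 2.3, 15.4, 0.3, 0.1, 1.0], [0.1, 7.7, 2.8, 20.7, 0.3, 0.1, 1.0], [0.1, 9.3, 3.4, 25.9, 0.3, 0.1, 1.0], [0.1, 10.7, 4.2, 31.1, 0.3, 0.1, 1.0], [0.1, 12.1, 5.1, 36.4, 0.3, 0.1, 1.0], [0.1, 13.3, 6.1, 41.6, 0.3, 0.1, 1.0], [0.1, 13.3, 6.1, 41.6, 0.3, 0.1, 1.0], [0.1, 13.3, 6.1, 41.6, 0.3, 0.1, 1.0]]
  ]
}}

```text
t: 7.03
tcp_pos: [0.5927, -0.1645, 0.1767]
tool_rot: [0.972, -0.028, -0.004, 0.232]
force: [-1.9, 7.4, 11.4]
finger_gap: 0.149
gripper_force: 61.6
```

```bash
python3 - <<'E'
from h import *
st(); print(panelO().round(4))
for th in np.linspace(1.1,1.82,9)[1:]: rel(*tip(th))
E
```

```text
t 7.03 p [ 0.5927 -0.1645  0.1767] q [-0.251  0.626  1.588 -0.592  0.916  1.741] F [-1.9  7.4 11.4] gap 0.149 gf 61.60458152764477
[[0.998, -0.052, -0.021], [-0.056, -0.89, -0.452], [0.005, 0.452, -0.892]]
[ 0.5921 -0.2438  0.0039]
rel [-0.05  1.63  0.33] [ 5.1 -0.2 -0.3] rows>= 1
rel [-0.04  3.24  0.59] [10.2 -0.2 -0.3] rows>= 2
rel [-0.04  4.83  1.  ] [15.4 -0.2 -0.3] rows>= 3
rel [-0.03  6.39  1.57] [20.5 -0.2 -0.3] rows>= 3
rel [-0.02  7.89  2.28] [25.7 -0.2 -0.3] rows>= 4
rel [-0.02  9.41  3.05] [30.8 -0.2 -0.3] rows>= 5
rel [-1.000e-02  1.087e+01  3.940e+00] [36.  -0.2 -0.3] rows>= 6
rel [-1.000e-02  1.225e+01  4.950e+00] [41.2 -0.3 -0.2] rows>= 6
```

Call:
{"fn": "carry_out", "kwargs": {
  "targets": [
    [[0, 0, -0.5, 0, 0, 0, 1.0], [0, 1.4, -0.2, 5.1, -0.2, -0.3, 1.0], [0, 3.0, 0.1, 10.2, -0.2, -0.3, 1.0], [0, 4.5, 0.5, 15.4, -0.2, -0.3, 1.0], [0, 6.0, 1.1, 20.5, -0.2, -0.3, 1.0], [0, 7.5, 1.8, 25.7, -0.2, -0.3, 1.0], [0, 9.0, 2.6, 30.8, -0.2, -0.3, 1.0], [0, 10.4, 3.6, 36, -0.2, -0.3, 1.0], [0, 11.8, 4.6, 41.2, -0.2, -0.2, 1.0], [0, 11.8, 4.6, 41.2, -0.2, -0.2, 1.0], [0, 11.8, 4.6, 41.2, -0.2, -0.2, 1.0]]
  ]
}}

```text
t: 7.95
tcp_pos: [0.5848, -0.2919, 0.1884]
tool_rot: [0.992, -0.025, -0.0, -0.125]
force: [-5.4, -1.9, 15.4]
finger_gap: 0.149
gripper_force: 62.2
```

```bash
python3 - <<'E'
from h import *
st(); print(panelO().round(4)); rel(*tip(1.83,0,0))
snap('side','side4');snap('top','top4')
c=np.concatenate([cv2.resize(cv2.imread('pics/side4.png')[130:270,270:410],(400,400),interpolation=cv2.INTER_CUBIC),cv2.resize(cv2.imread('pics/top4.png')[130:270,290:430],(400,400),interpolation=cv2.INTER_CUBIC)],1); cv2.imwrite('pics/c4.png',c)
E
```

```text
t 7.95 p [ 0.5848 -0.2919  0.1884] q [-0.716  0.686  1.331  0.199  1.292  0.834] F [-5.4 -1.9 15.4] gap 0.149 gf 62.18965841922909
[[0.999, -0.05, 0.006], [-0.05, -0.968, 0.247], [-0.007, -0.247, -0.969]]
[ 0.5893 -0.2378  0.0062]
rel [ 0.06  1.17 -0.  ] [0.5 0.4 0. ] rows>= 1
```

View pics/c4.png

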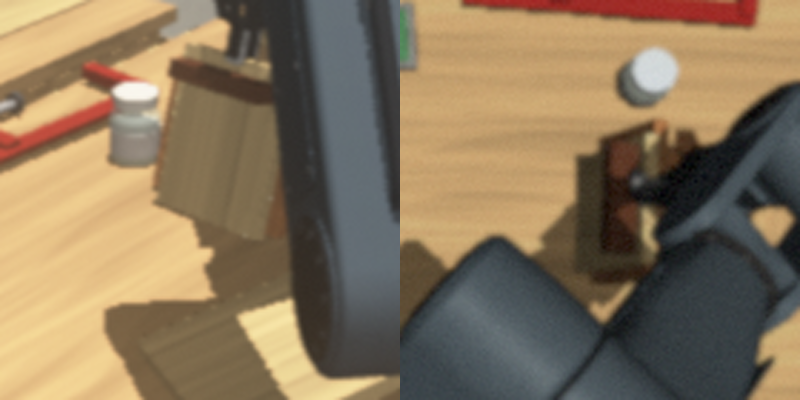

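The panel is upright, cleat side out and centred between the rest's sides. Its foot is on the bench but about 1 cm short of the rest, so I'll push it in gently.

Call:
{"fn": "carry_out", "kwargs": {
  "targets": [
    [[0, 0.3, -0.1, 0.2, 0.2, 0, 1.0], [0, 0.6, -0.1, 0.4, 0.3, 0, 1.0], [0.1, 0.8, -0.1, 0.5, 0.4, 0, 1.0], [0.1, 0.8, -0.1, 0.5, 0.4, 0, 1.0]]
  ]
}}

```text
t: 8.38
tcp_pos: [0.5852, -0.2955, 0.1877]
tool_rot: [0.991, -0.024, 0.002, -0.131]
force: [-7.2, 0.9, 14.7]
finger_gap: 0.149
gripper_force: 62.2
```

```bash
python3 - <<'E'
from h import *
st(); print(panelO().round(4)); rel(*tip(1.83,0,0)); print(manip.sense()['ft_torque'])
E
```

```text
t 8.38 p [ 0.5852 -0.2955  0.1877] q [-0.725  0.692  1.323  0.21   1.302  0.821] F [-7.2  0.9 14.7] gap 0.149 gf 62.18178726732731
[[0.999, -0.047, 0.01], [-0.048, -0.964, 0.26], [-0.003, -0.26, -0.966]]
[ 0.5904 -0.2391  0.0062]
rel [0.01 0.8  0.  ] [-0.2  0.2  0.2] rows>= 1
[1.09870595 1.07934269 0.19385093]
```

Call:
{"fn": "carry_out", "kwargs": {
  "targets": [
    [[0, 0.1, -0.2, 0, 0, 0, 1.0], [0, 0.4, -0.2, 0, 0, 0, 1.0], [0, 0.7, -0.2, 0, 0, 0, 1.0], [0, 0.9, -0.2, 0, 0, 0, 1.0], [0, 0.9, -0.2, 0, 0, 0, 1.0]]
  ]
}}

```text
t: 8.8
tcp_pos: [0.5851, -0.2968, 0.1876]
tool_rot: [0.99, -0.024, 0.001, -0.139]
force: [-3.6, 15.7, 16.9]
finger_gap: 0.147
gripper_force: 62.1
```

```bash
python3 - <<'E'
from h import *
st(); print(panelO().round(4)); rel(*tip(1.83,0,0)); print(manip.sense()['ft_torque'])
E
```

```text
t 8.8 p [ 0.5851 -0.2968  0.1876] q [-0.731  0.697  1.315  0.22   1.318  0.813] F [-3.6 15.7 16.9] gap 0.147 gf 62.10902031278238
[[0.999, -0.047, 0.009], [-0.048, -0.96, 0.275], [-0.005, -0.275, -0.961]]
[ 0.5902 -0.2374  0.007 ]
rel [0.   0.67 0.01] [-1.1  0.3  0.2] rows>= 1
[ 3.45426866  0.63155148 -0.1430399 ]
```

The foot is now against the rest, shown by the +y reaction and its moment arm. Releasing.

Call:
{"fn": "carry_out", "kwargs": {
  "targets": [
    [[0, -0.1, -0.2, 0, 0, 0, 1.0], [0, -0.1, -0.2, 0, 0, 0, 2.6], [0, -0.1, -0.2, 0, 0, 0, 2.6], [0, -0.1, -0.2, 0, 0, 0, 2.6], [0, -0.1, -0.2, 0, 0, 0, 2.6]]
  ]
}}

```text
t: 9.22
tcp_pos: [0.5857, -0.3041, 0.1871]
tool_rot: [0.991, -0.024, 0.003, -0.131]
force: [-1.9, 5.1, 1.9]
finger_gap: 0.308
gripper_force: 2.7
```

```bash
python3 - <<'E'
from h import *
st(); print(manip.sense()['ft_torque'].round(2))
E
```

```text
t 9.22 p [ 0.5857 -0.3041  0.1871] q [-0.734  0.698  1.311  0.209  1.307  0.812] F [-1.9  5.1  1.9] gap 0.308 gf 2.6566461101174355
[[0.999, -0.047, 0.012], [-0.048, -0.965, 0.259], [-0.0, -0.26, -0.966]]
[0.76 0.31 0.13]
```

The outer finger holds the panel against the rest with about 5 N. I'll open wider, back off and retract along the panel.

Call:
{"fn": "carry_out", "kwargs": {
  "targets": [
    [[0, -0.3, 0, 0, 0, 0, 3.6], [0, -0.5, 0, 0, 0, 0, 4.0], [0, -0.5, 0, 0, 0, 0, 4.0], [0, -0.5, -1, 0, 0, 0, 4.0], [0, -0.5, -2.5, 0, 0, 0, 4.0], [0, -0.5, -5, 0, 0, 0, 4.0], [0, -0.5, -8, 0, 0, 0, 4.0], [0, -0.5, -12, 0, 0, 0, 4.0], [0, -0.5, -15, 0, 0, 0, 4.0], [0, -0.5, -15, 0, 0, 0, 4.0]]
  ]
}}

```text
t: 10.05
tcp_pos: [0.5864, -0.3448, 0.3434]
tool_rot: [0.992, -0.025, 0.012, -0.122]
force: [1.2, 0.4, 0.8]
finger_gap: 0.466
gripper_force: 0.0
```

```bash
cat >> h.py <<'E'
def btool(psi_r,tau):  # tool pointing down and toward angle psi_r by tau, y along psi_r+90deg
    return frame([np.cos(psi_r)*np.sin(tau),np.sin(psi_r)*np.sin(tau),-np.cos(tau)],[-np.sin(psi_r),np.cos(psi_r),0])
E
python3 - <<'E'
from h import *
st(); d=np.deg2rad
a=snap('side','side5'); np.save('s5.npy',a)
b=cv2.imread('pics/side1.png'); h=cv2.cvtColor(b,cv2.COLOR_BGR2HSV); m=((h[...,1]<40)).astype(np.uint8); m[:280]=0;m[380:]=0;m[:,:180]=0;m[:,262:]=0
n,l,s_,c=cv2.connectedComponentsWithStats(m)
for i in range(1,n):
  if s_[i,4]>60: print(s_[i],c[i])
for p in [(.4549,.3145,.02),(.4549,.3145,.04)]: print(proj('side',p))
rel([.43,.30,.30],btool(d(28.1),d(25)))
E
```

```text
t 10.05 p [ 0.5864 -0.3448  0.3434] q [-0.776  0.582  1.089  0.195  1.622  0.84 ] F [1.2 0.4 0.8] gap 0.466 gf 0.0
[[0.998, -0.046, 0.029], [-0.052, -0.969, 0.242], [0.017, -0.243, -0.97]]
[225 291  23  23 311] [236.34726688 300.62700965]
[197 329  26  23 397] [209.8186398  339.81108312]
[239.58956234 305.19454903]
[239.03111719 298.19003409]
rel [-18.9  -60.54  19.31] [ 25.8   8.9 144.4] rows>= 21
```

```bash
python3 - <<'E'
from h import *
a=np.deg2rad(100)
rel([.5,.03,.35],R.from_matrix(np.c_[[np.cos(a),np.sin(a),0],[np.sin(a),-np.cos(a),0],[0,0,-1]]))
E
```

```text
rel [-10.45 -35.97   8.  ] [  -9.6  -13.4 -102.3] rows>= 15
```

Call:
{"fn": "carry_out", "kwargs": {
  "targets": [
    [[-10.4, -36, 8, -9.6, -13.4, -102, 8.4], [-10.4, -36, 8, -9.6, -13.4, -102, 8.4], [-10.4, -36, 8, -9.6, -13.4, -102, 8.4], [-10.4, -36, 8, -9.6, -13.4, -102, 8.4], [-10.4, -36, 8, -9.6, -13.4, -102, 8.4], [-10.4, -36, 8, -9.6, -13.4, -102, 8.4], [-10.4, -36, 8, -9.6, -13.4, -102, 8.4], [-10.4, -36, 8, -9.6, -13.4, -102, 8.4], [-10.4, -36, 8, -9.6, -13.4, -102, 8.4], [-10.4, -36, 8, -9.6, -13.4, -102, 8.4], [-10.4, -36, 8, -9.6, -13.4, -102, 8.4], [-10.4, -36, 8, -9.6, -13.4, -102, 8.4]]
  ]
}}

```text
t: 11.1
tcp_pos: [0.4977, 0.0343, 0.3479]
tool_rot: [0.748, 0.663, 0.001, -0.03]
force: [-0.1, 0.3, -0.2]
finger_gap: 0.98
gripper_force: 0.0
```

```bash
python3 - <<'E'
from h import *
st(); d=np.deg2rad
rel([.43,.30,.28],btool(d(28.1),d(25)))
E
```

```text
t 11.1 p [0.4977 0.0343 0.3479] q [-0.177  0.26   1.589  0.038  1.339 -0.068] F [-0.1  0.3 -0.2] gap 0.98 gf 0.0
[[0.12, 0.992, -0.038], [0.992, -0.118, 0.045], [0.04, -0.043, -0.998]]
rel [25.27 -9.55  8.23] [ -26.2  -18.2 -123.1] rows>= 18
```

Call:
{"fn": "carry_out", "kwargs": {
  "targets": [
    [[25.3, -9.5, 8.2, -26, -18, -123, 8.4], [25.3, -9.5, 8.2, -26, -18, -123, 8.4], [25.3, -9.5, 8.2, -26, -18, -123, 8.4], [25.3, -9.5, 8.2, -26, -18, -123, 8.4], [25.3, -9.5, 8.2, -26, -18, -123, 8.4], [25.3, -9.5, 8.2, -26, -18, -123, 8.4], [25.3, -9.5, 8.2, -26, -18, -123, 8.4], [25.3, -9.5, 8.2, -26, -18, -123, 8.4], [25.3, -9.5, 8.2, -26, -18, -123, 8.4], [25.3, -9.5, 8.2, -26, -18, -123, 8.4], [25.3, -9.5, 8.2, -26, -18, -123, 8.4], [25.3, -9.5, 8.2, -26, -18, -123, 8.4]]
  ]
}}

```text
t: 12.1
tcp_pos: [0.4331, 0.2994, 0.2802]
tool_rot: [0.114, 0.982, 0.04, 0.148]
force: [-0.0, 1.0, 0.3]
finger_gap: 0.982
gripper_force: 0.0
```

```bash
python3 - <<'E'
from h import *
st(); d=np.deg2rad
rel([.43,.30,.28],btool(d(28.1),d(25)))
E
```

```text
t 12.1 p [0.4331 0.2994 0.2802] q [ 0.439  0.272  1.826 -0.128  0.753 -0.82 ] F [-0.   1.   0.3] gap 0.982 gf 0.0
[[-0.93, 0.212, 0.299], [0.236, 0.971, 0.044], [-0.281, 0.111, -0.953]]
rel [ 0.3  -0.01 -0.07] [ -8.5  -6.  -40. ] rows>= 6
```

Finish the turn, then look with the wrist camera (by mask, without viewing).

Call:
{"fn": "carry_out", "kwargs": {
  "targets": [
    [[0.3, 0, 0, -8.5, -6, -40, 8.4], [0.3, 0, 0, -8.5, -6, -40, 8.4], [0.3, 0, 0, -8.5, -6, -40, 8.4], [0.3, 0, 0, -8.5, -6, -40, 8.4], [0.3, 0, 0, -8.5, -6, -40, 8.4], [0.3, 0, 0, -8.5, -6, -40, 8.4], [0.3, 0, 0, -8.5, -6, -40, 8.4], [0.3, 0, 0, -8.5, -6, -40, 8.4]]
  ]
}}

```text
t: 12.77
tcp_pos: [0.4307, 0.2996, 0.2796]
tool_rot: [-0.232, 0.948, 0.052, 0.21]
force: [0.0, 0.2, -0.7]
finger_gap: 0.982
gripper_force: 0.0
```

```bash
python3 - <<'E'
from h import *
st(); info=cams.camera_info('wrist'); im=snap('wrist','w6')
h=cv2.cvtColor(im,cv2.COLOR_RGB2HSV); m=((h[...,1]<45)&(h[...,2]>70)).astype(np.uint8)
n,l,s_,c=cv2.connectedComponentsWithStats(m)
for p in[(.4549,.3145,.04),(.4008,.4402,.04)]: print('expect',proj('',p,info).round(1))
for i in range(1,n):
  if s_[i,4]>300:
    v=np.median(h[l==i],0); print(s_[i],c[i].round(1),v)
# bright top face
for i in range(1,n):
  if s_[i,4]>300:
    pts=cv2.approxPolyDP(cv2.convexHull(np.argwhere(l==i)[:,::-1].astype(np.int32)),4,True)[:,0]
    print([ (p.tolist(),ray('',p,.04,info)[:2].round(4).tolist()) for p in pts])
E
```

```text
t 12.77 p [0.4307 0.2996 0.2796] q [ 0.368  0.23   1.94   0.095  0.54  -1.753] F [ 0.   0.2 -0.7] gap 0.982 gf 0.0
[[-0.804, -0.462, 0.374], [-0.418, 0.887, 0.196], [-0.422, 0.002, -0.907]]
expect [279.4 106.4]
expect [410.2 115.4]
[ 255   97   58   31 1575] [283.3 112.8] [  5.  10. 152.]
[ 381   99   65   37 1942] [411.9 116.7] [  5.  10. 150.]
[  0 193  59  50 941] [ 32.  214.7] [  0.  12. 105.]
[ 185  224   90   81 3639] [227.6 266.2] [18. 36. 90.]
[   0  243  156   44 1478] [ 73.2 264.5] [  5.   9. 151.]
[  0 335  29  36 525] [  9.1 348.7] [ 15.  31. 100.]
[246 337  44  43 861] [276.1 363.3] [ 16.  32. 105.]
[177 369  42  24 517] [197.7 379.4] [ 16.  31. 100.]
[ 76 398  39  22 606] [ 96.  410.5] [15. 32. 94.]
[([311, 125], [0.4579, 0.3541]), ([258, 127], [0.4861, 0.305]), ([255, 99], [0.4593, 0.2891]), ([310, 100], [0.4346, 0.3387])]
[([444, 99], [0.3715, 0.4579]), ([434, 133], [0.4045, 0.4777]), ([381, 134], [0.432, 0.4274]), ([388, 101], [0.3992, 0.4092])]
[([58, 242], [0.7872, 0.1263]), ([9, 231], [0.7933, 0.0641]), ([0, 193], [0.7191, 0.0562]), ([55, 206], [0.7116, 0.1187])]
[([274, 267], [0.6958, 0.4314]), ([268, 287], [0.7496, 0.4475]), ([237, 303], [0.8201, 0.4204]), ([185, 294], [0.8346, 0.3292]), ([209, 232], [0.6663, 0.3135]), ([222, 224], [0.6428, 0.324]), ([247, 229], [0.6361, 0.3585])]
[([155, 280], [0.8169, 0.2733]), ([143, 286], [0.8435, 0.2595]), ([5, 254], [0.8535, 0.0572]), ([0, 243], [0.8283, 0.0517])]
[([27, 340], [1.1533, 0.0872]), ([0, 370], [1.3583, 0.0301]), ([0, 335], [1.1536, 0.0384])]
[([288, 337], [0.8923, 0.5642]), ([289, 377], [1.0789, 0.6694]), ([246, 373], [1.1048, 0.5633])]
[([218, 380], [1.1788, 0.5182]), ([193, 392], [1.2911, 0.488]), ([177, 369], [1.1581, 0.4063])]
[([114, 419], [1.6444, 0.3369]), ([76, 418], [1.6884, 0.2273]), ([84, 403], [1.5222, 0.2346]), ([107, 398], [1.4475, 0.2875])]
```

The block appears at wrist px (283,112), agreeing with the top view: centre ≈(0.4545,0.317), long axis at −61°.

```bash
python3 - <<'E'
from h import *
d=np.deg2rad; Rb=btool(d(29),d(25)); P=np.array([.4545,.317,.028]); z=Rb.as_matrix()[:,2]
rel(P-.08*z,Rb); rel(P,Rb)
E
```

```text
rel [ 8.04  0.32 16.04] [-0.5  0.  -1.3] rows>= 5
rel [ 8.04  0.4  24.04] [-0.5  0.  -1.3] rows>= 7
```

Call:
{"fn": "carry_out", "kwargs": {
  "targets": [
    [[8, 0.3, 12, -0.5, 0, -1.3, 8.5], [8, 0.3, 14, -0.5, 0, -1.3, 8.5], [8, 0.3, 16, -0.5, 0, -1.3, 8.5], [8, 0.3, 16, -0.5, 0, -1.3, 8.5], [8, 0.3, 16, -0.5, 0, -1.3, 8.5], [8, 0.4, 18, -0.5, 0, -1.3, 8.5], [8, 0.4, 20, -0.5, 0, -1.3, 8.5], [8, 0.4, 22, -0.5, 0, -1.3, 8.5], [8, 0.4, 23, -0.5, 0, -1.3, 8.5], [8, 0.4, 23, -0.5, 0, -1.3, 8.5]]
  ]
}}

```text
t: 13.65
tcp_pos: [0.4637, 0.3277, 0.0511]
tool_rot: [-0.245, 0.949, 0.046, 0.195]
force: [0.5, -0.5, -0.0]
finger_gap: 0.999
gripper_force: 0.0
```

```bash
python3 - <<'E'
from h import *
st();d=np.deg2rad; Rb=btool(d(29),d(25)); P=np.array([.4545,.317,.027]); rel(P,Rb)
E
```

```text
t 13.65 p [0.4637 0.3277 0.0511] q [ 0.403  0.733  1.994  1.185  0.034 -2.851] F [ 0.5 -0.5 -0. ] gap 0.999 gf 0.0
[[-0.805, -0.482, 0.347], [-0.446, 0.876, 0.182], [-0.392, -0.008, -0.92]]
rel [ 2.16 -0.47  1.71] [-0.5 -2.   0. ] rows>= 1
```

The wrist is near its singularity (q5≈0, q6 at its limit), so leaning that way is poor. I'll back up and pick with the tool leaning the other way.

Call:
{"fn": "carry_out", "kwargs": {
  "targets": [
    [[0, 0, -3, 0, 0, 0, 8.5], [0, 0, -6, 0, 0, 0, 8.5], [0, 0, -9, 0, 0, 0, 8.5], [-4, 0, -12, 0, 0, 0, 8.5], [-8, 0, -16, 0, 0, 0, 8.5], [-8, 0, -20, 0, 0, 0, 8.5], [-8, 0, -23, 0, 0, 0, 8.5], [-8, 0, -23, 0, 0, 0, 8.5]]
  ]
}}

```text
t: 14.32
tcp_pos: [0.4478, 0.3237, 0.2471]
tool_rot: [-0.245, 0.949, 0.045, 0.195]
force: [0.6, -0.4, -1.1]
finger_gap: 0.997
gripper_force: 0.0
```

```bash
python3 - <<'E'
from h import *
st(); d=np.deg2rad
a=d(119)
M=R.from_matrix(np.c_[[np.cos(a),np.sin(a),0],[np.sin(a),-np.cos(a),0],[0,0,-1]])
rel([.47,.33,.25],M)
E
```

```text
t 14.32 p [0.4478 0.3237 0.2471] q [ 0.409  0.327  1.895  0.056  0.518 -1.71 ] F [ 0.6 -0.4 -1.1] gap 0.997 gf 0.0
[[-0.804, -0.482, 0.347], [-0.447, 0.876, 0.181], [-0.392, -0.01, -0.92]]
rel [-2.18 -0.52  0.62] [17.6 18.5 88.6] rows>= 13
```

Call:
{"fn": "carry_out", "kwargs": {
  "targets": [
    [[-2.2, -0.5, 0.6, 17.6, 18.5, 88.6, 8.5], [-2.2, -0.5, 0.6, 17.6, 18.5, 88.6, 8.5], [-2.2, -0.5, 0.6, 17.6, 18.5, 88.6, 8.5], [-2.2, -0.5, 0.6, 17.6, 18.5, 88.6, 8.5], [-2.2, -0.5, 0.6, 17.6, 18.5, 88.6, 8.5], [-2.2, -0.5, 0.6, 17.6, 18.5, 88.6, 8.5], [-2.2, -0.5, 0.6, 17.6, 18.5, 88.6, 8.5], [-2.2, -0.5, 0.6, 17.6, 18.5, 88.6, 8.5], [-2.2, -0.5, 0.6, 17.6, 18.5, 88.6, 8.5], [-2.2, -0.5, 0.6, 17.6, 18.5, 88.6, 8.5], [-2.2, -0.5, 0.6, 17.6, 18.5, 88.6, 8.5], [-2.2, -0.5, 0.6, 17.6, 18.5, 88.6, 8.5]]
  ]
}}

```text
t: 15.32
tcp_pos: [0.4704, 0.3305, 0.2491]
tool_rot: [0.464, 0.886, 0.004, 0.015]
force: [-0.8, -0.3, 0.1]
finger_gap: 0.997
gripper_force: 0.0
```

```bash
python3 - <<'E'
from h import *
st(); d=np.deg2rad
Rb=btool(d(-151),d(25)); P=np.array([.4545,.317,.027]); z=Rb.as_matrix()[:,2]
rel(P-.14*z,Rb)
E
```

```text
t 15.32 p [0.4704 0.3305 0.2491] q [ 0.427  0.454  1.576 -0.021  1.087 -0.169] F [-0.8 -0.3  0.1] gap 0.997 gf 0.0
[[-0.569, 0.822, 0.03], [0.822, 0.569, -0.007], [-0.023, 0.02, -1.0]]
rel [-0.57  3.62  9.61] [ 22.8 -18.9  93.6] rows>= 14
```

Call:
{"fn": "carry_out", "kwargs": {
  "targets": [
    [[-0.6, 3.6, 5, 22.8, -18.9, 93.6, 8.5], [-0.6, 3.6, 5, 22.8, -18.9, 93.6, 8.5], [-0.6, 3.6, 5, 22.8, -18.9, 93.6, 8.5], [-0.6, 3.6, 5, 22.8, -18.9, 93.6, 8.5], [-0.6, 3.6, 5, 22.8, -18.9, 93.6, 8.5], [-0.6, 3.6, 5, 22.8, -18.9, 93.6, 8.5], [-0.6, 3.6, 5, 22.8, -18.9, 93.6, 8.5], [-0.6, 3.6, 5, 22.8, -18.9, 93.6, 8.5], [-0.6, 3.6, 5, 22.8, -18.9, 93.6, 8.5], [-0.6, 3.6, 5, 22.8, -18.9, 93.6, 8.5], [-0.6, 3.6, 5, 22.8, -18.9, 93.6, 8.5], [-0.6, 3.6, 5, 22.8, -18.9, 93.6, 8.5]]
  ]
}}

```text
t: 16.32
tcp_pos: [0.5051, 0.3461, 0.2]
tool_rot: [0.918, 0.345, -0.189, 0.053]
force: [0.1, 0.1, -1.2]
finger_gap: 0.996
gripper_force: 0.0
```

```bash
python3 - <<'E'
from h import *
st(); d=np.deg2rad
Rb=btool(d(-151),d(25)); P=np.array([.4545,.317,.027]); z=Rb.as_matrix()[:,2]
rel(P-.06*z,Rb);rel(P,Rb)
info=cams.camera_info('wrist'); im=snap('wrist','w7')
h=cv2.cvtColor(im,cv2.COLOR_RGB2HSV); m=((h[...,1]<45)&(h[...,2]>110)).astype(np.uint8)
n,l,s_,c=cv2.connectedComponentsWithStats(m); print('expect',proj('',(.4545,.317,.04),info).round(1))
for i in range(1,n):
  if s_[i,4]>600:
    pts=cv2.approxPolyDP(cv2.convexHull(np.argwhere(l==i)[:,::-1].astype(np.int32)),4,True)[:,0]
    print(s_[i],np.median(h[l==i],0),[ (p.tolist(),ray('',p,.04,info)[:2].round(4).tolist()) for p in pts])
E
```

```text
t 16.32 p [0.5051 0.3461 0.2   ] q [ 0.45   0.73   1.234 -0.069  1.565  1.317] F [ 0.1  0.1 -1.2] gap 0.996 gf 0.0
[[0.691, 0.653, -0.31], [0.613, -0.757, -0.227], [-0.382, -0.033, -0.923]]
rel [ 1.55 -0.19 12.22] [ 3.  -2.3 11.6] rows>= 3
rel [ 1.34 -0.53 18.2 ] [ 3.  -2.3 11.6] rows>= 5
expect [271.6 184.4]
[  76  110   77   53 2863] [  5.  10. 152.] [([152, 161], [0.4033, 0.4112]), ([84, 150], [0.3737, 0.4606]), ([76, 110], [0.406, 0.4785]), ([149, 123], [0.4347, 0.4297])]
```

Call:
{"fn": "carry_out", "kwargs": {
  "targets": [
    [[1.5, -0.2, 4, 3, -2.3, 11.6, 8.5], [1.5, -0.2, 8, 3, -2.3, 11.6, 8.5], [1.5, -0.2, 10, 3, -2.3, 11.6, 8.5], [1.5, -0.2, 12, 3, -2.3, 11.6, 8.5], [1.4, -0.4, 14, 3, -2.3, 11.6, 8.5], [1.3, -0.5, 16, 3, -2.3, 11.6, 8.5], [1.3, -0.5, 17.5, 3, -2.3, 11.6, 8.5], [1.3, -0.5, 18, 3, -2.3, 11.6, 8.5], [1.3, -0.5, 18, 3, -2.3, 11.6, 8.5]]
  ]
}}

```text
t: 17.12
tcp_pos: [0.4544, 0.3167, 0.0277]
tool_rot: [0.944, 0.248, -0.21, 0.054]
force: [0.5, -0.3, 0.5]
finger_gap: 0.996
gripper_force: 0.0
```

```bash
python3 - <<'E'
from h import *
st(); d=np.deg2rad
Rb=btool(d(-151),d(25)); P=np.array([.4545,.317,.027]); rel(P,Rb)
E
```

```text
t 17.12 p [0.4544 0.3167 0.0277] q [ 0.425  0.908  1.442 -0.037  1.228  1.502] F [ 0.5 -0.3  0.5] gap 0.996 gf 0.0
[[0.788, 0.491, -0.371], [0.446, -0.871, -0.206], [-0.424, -0.003, -0.906]]
rel [ 0.05 -0.02  0.06] [0.  0.1 0.4] rows>= 1
```

Right in position. Grip at 80 N and lift 3 cm to check.

Call:
{"fn": "carry_out", "kwargs": {
  "targets": [
    [[0, 0, 0, 0, 0, 0, 5], [0, 0, 0, 0, 0, 0, 5], [0, 0, 0, 0, 0, 0, 5], [0, 0, 0, 0, 0, 0, 5], [0, 0, 0, 0, 0, 0, 5], [0, 0, -0.5, 0, 0, 0, 5], [0, 0, -1.5, 0, 0, 0, 5], [0, 0, -3, 0, 0, 0, 5], [0, 0, -3, 0, 0, 0, 5]]
  ],
  "force": 80
}}

```text
t: 17.87
tcp_pos: [0.4696, 0.3246, 0.057]
tool_rot: [0.945, 0.248, -0.206, 0.053]
force: [1.4, 0.7, -5.8]
finger_gap: 0.688
gripper_force: 87.5
```

```bash
python3 - <<'E'
from h import *
st(); d=np.deg2rad
r=np.array([np.sin(PSI),-np.cos(PSI),0])
Rp=btool(d(-93),d(25))
print(Rp.as_matrix().round(2).tolist())
# via: midway, high; then above place, 8cm back along -r
rel([.50,.10,.22],btool(d(-120),d(25)))
a=cams.snapshot('side'); cv2.imwrite('pics/side8.png',a[:,:,::-1])
a=cams.snapshot('top'); cv2.imwrite('pics/top8.png',a[:,:,::-1])
h=cv2.cvtColor(cv2.imread('pics/side8.png'),cv2.COLOR_BGR2HSV)
# where is the panel now: project model corners (side view)
l=np.array([np.cos(PSI),np.sin(PSI),0]);k=np.array([0,0,1])
for y in(-.07,.07):
  for s in(0,.18):
    print(y,s,proj('side',C+r*(-.0145+.257*s)+l*y+k*(.004+.966*s)).round(1))
E
```

```text
t 17.87 p [0.4696 0.3246 0.057 ] q [ 0.426  0.877  1.397 -0.036  1.295  1.501] F [ 1.4  0.7 -5.8] gap 0.688 gf 87.48696684837341
[[0.792, 0.49, -0.363], [0.447, -0.872, -0.202], [-0.416, -0.002, -0.909]]
[[0.05, 1.0, -0.02], [0.91, -0.05, -0.42], [-0.42, -0.0, -0.91]]
rel [-14.41  21.03 -11.38] [-12.9  -0.4 -27.8] rows>= 7
-0.07 0 [359.9 212.4]
-0.07 0.18 [372.7 154.7]
0.07 0 [325.5 197.8]
0.07 0.18 [336.4 142.6]
```

```bash
python3 - <<'E'
import cv2,numpy as np
a=cv2.resize(cv2.imread('pics/side8.png')[120:240,270:410],(466,400),interpolation=cv2.INTER_CUBIC)
b=cv2.resize(cv2.imread('pics/top8.png')[150:250,340:420],(320,400),interpolation=cv2.INTER_CUBIC)
cv2.imwrite('pics/c8.png',np.concatenate([a,b],1))
E
```

```text
(no output)
```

View pics/c8.png

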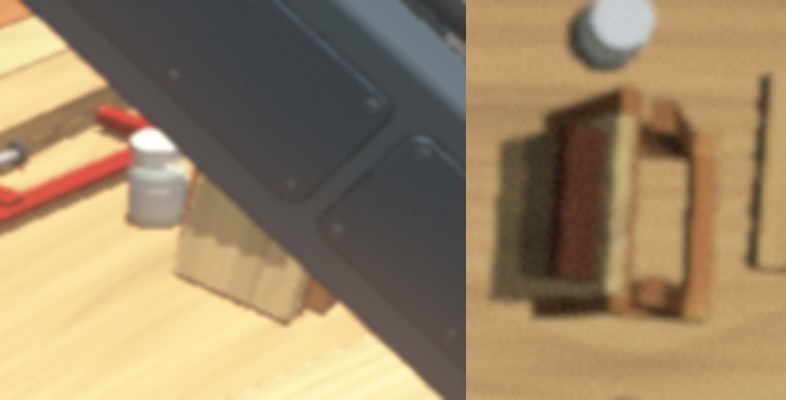

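The panel stands flush and centred on the rest, and the block is held (gap 59 mm, about 7 N weight). The panel's foot corners are at side px (323.1,201.7) and (357.1,217.0).

```bash
python3 - <<'E'
from h import *
for uv in[(323.1,201.7),(357.1,217)]: print(ray('side',uv,.004).round(4))
# top: panel outer free edge mid & rest
E
```

```text
[ 0.6495 -0.2255  0.004 ]
[ 0.5104 -0.2151  0.004 ]
```

Call:
{"fn": "carry_out", "kwargs": {
  "targets": [
    [[-2, 3, -4, 0, 0, 0, 5], [-4, 6, -8, -3, 0, -6, 5], [-7, 9, -11.4, -6, 0, -12, 5], [-10, 12.5, -11.4, -9, 0, -18, 5], [-12, 16, -11.4, -12.9, -0.4, -24, 5], [-14.4, 19, -11.4, -12.9, -0.4, -27.8, 5], [-14.4, 21, -11.4, -12.9, -0.4, -27.8, 5], [-14.4, 21, -11.4, -12.9, -0.4, -27.8, 5], [-14.4, 21, -11.4, -12.9, -0.4, -27.8, 5]]
  ]
}}

```text
t: 18.72
tcp_pos: [0.4975, 0.0972, 0.2188]
tool_rot: [0.846, 0.486, -0.191, 0.106]
force: [0.6, 0.3, -6.6]
finger_gap: 0.684
gripper_force: 89.7
```

```bash
python3 - <<'E'
from h import *
st(); d=np.deg2rad
r=np.array([np.sin(PSI),-np.cos(PSI),0]); Rp=btool(d(-93),d(25))
rel(C-r*.11+[0,0,.12],Rp); print((C-r*.11).round(3))
E
```

```text
t 18.72 p [0.4975 0.0972 0.2188] q [ 0.154  0.555  1.572 -0.345  1.322  0.819] F [ 0.6  0.3 -6.6] gap 0.684 gf 89.69873785972595
[[0.454, 0.863, -0.22], [0.782, -0.504, -0.366], [-0.427, -0.006, -0.904]]
rel [-10.82  21.11  15.9 ] [-11.9   0.2 -24.6] rows>= 7
[ 0.596 -0.152  0.   ]
```

Side-view geometry and the earlier force pattern suggest the foot is still 1–2 cm short of the rest. The block can push it home squarely. I'll approach from in front, low and slow.

Call:
{"fn": "carry_out", "kwargs": {
  "targets": [
    [[-2, 4, 4, -3, 0, -6, 5], [-4.5, 8, 8, -6, 0, -12, 5], [-7, 12, 12, -9, 0, -18, 5], [-9, 16, 15.9, -11.9, 0.2, -24.6, 5], [-10.8, 19, 15.9, -11.9, 0.2, -24.6, 5], [-10.8, 21, 15.9, -11.9, 0.2, -24.6, 5], [-10.8, 21, 15.9, -11.9, 0.2, -24.6, 5], [-10.8, 21, 15.9, -11.9, 0.2, -24.6, 5]]
  ]
}}

```text
t: 19.38
tcp_pos: [0.6001, -0.1538, 0.1179]
tool_rot: [0.708, 0.672, -0.156, 0.151]
force: [1.8, 0.4, -6.3]
finger_gap: 0.684
gripper_force: 90.0
```

```bash
python3 - <<'E'
from h import *
st(); d=np.deg2rad
r=np.array([np.sin(PSI),-np.cos(PSI),0]); Rp=btool(d(-93),d(25))
rel(C-r*.10+[0,0,.031],Rp)
a=snap('side','side9')
h=cv2.cvtColor(a,cv2.COLOR_RGB2HSV)
# find panel lower edge along columns: brightness/hue profile
for u in(328,335,342):
    print(u,a[190:222,u].tolist()[::2])
E
```

```text
t 19.38 p [ 0.6001 -0.1538  0.1179] q [-0.244  0.714  1.601 -0.598  0.829  0.218] F [ 1.8  0.4 -6.3] gap 0.684 gf 89.99698519706726
[[0.047, 0.999, -0.018], [0.905, -0.051, -0.423], [-0.423, 0.004, -0.906]]
rel [ 2.9  -0.48  8.23] [ 0.2  0.1 -0. ] rows>= 3
328 [[117, 108, 99], [124, 112, 100], [175, 149, 109], [187, 159, 114], [189, 161, 114], [188, 160, 114], [188, 160, 114], [155, 127, 90], [236, 199, 140], [245, 216, 151], [241, 209, 147], [243, 211, 148], [246, 218, 154], [234, 198, 139], [184, 148, 104], [231, 192, 134]]
335 [[148, 124, 90], [165, 140, 101], [190, 162, 116], [196, 167, 120], [197, 168, 120], [196, 167, 119], [195, 165, 118], [196, 167, 120], [187, 159, 114], [181, 146, 103], [246, 219, 154], [246, 219, 153], [247, 221, 156], [247, 221, 155], [246, 220, 155], [248, 223, 157]]
342 [[145, 123, 88], [144, 121, 88], [151, 128, 92], [169, 143, 103], [185, 157, 113], [184, 157, 112], [185, 157, 113], [185, 157, 113], [184, 156, 112], [186, 158, 114], [156, 129, 92], [233, 196, 138], [246, 219, 155], [248, 223, 159], [249, 224, 159], [246, 219, 154]]
```

```bash
python3 - <<'E'
from h import *
r=np.array([np.sin(PSI),-np.cos(PSI),0])
for f in('side4','side5','side8','side9'):
    a=cv2.imread(f'pics/{f}.png')[...,1].astype(float); o=[]
    for u in(328,335,342):
        c=a[195:220,u]; j=np.argmax(np.diff(c)); v=195+j+.5-1
        o.append((v,round(float((ray('side',(u,v),.002)-C)@r),4)))
    print(f,o)
E
```

```text
side4 [(np.float64(201.5), -0.0251), (np.float64(204.5), -0.0251), (np.float64(215.5), -0.0638)]
side5 [(np.float64(204.5), -0.0401), (np.float64(207.5), -0.04), (np.float64(210.5), -0.0399)]
side8 [(np.float64(204.5), -0.0401), (np.float64(207.5), -0.04), (np.float64(210.5), -0.0399)]
side9 [(np.float64(204.5), -0.0401), (np.float64(207.5), -0.04), (np.float64(210.5), -0.0399)]
```

The panel has been static since release, square, with its foot 25 mm out from flush. I'll lower the block in front and push the foot home.

Call:
{"fn": "carry_out", "kwargs": {
  "targets": [
    [[1, -0.2, 2.5, 0, 0, 0, 5], [2, -0.4, 5, 0, 0, 0, 5], [2.5, -0.5, 7, 0, 0, 0, 5], [2.9, -0.5, 8.2, 0.2, 0.1, 0, 5], [2.9, -0.5, 8.2, 0.2, 0.1, 0, 5], [2.9, -0.5, 8.2, 0.2, 0.1, 0, 5]]
  ]
}}

```text
t: 19.93
tcp_pos: [0.5911, -0.1551, 0.0326]
tool_rot: [0.706, 0.674, -0.157, 0.147]
force: [0.2, -0.7, -5.4]
finger_gap: 0.685
gripper_force: 91.3
```

```bash
cat >> h.py <<'E'
def push(rr,z):
    r=np.array([np.sin(PSI),-np.cos(PSI),0]); rel(C+r*rr+[0,0,z],btool(np.deg2rad(-93),np.deg2rad(25)))
def where():
    s=manip.sense(); r=np.array([np.sin(PSI),-np.cos(PSI),0]); print('r',round(float((s['tcp_pos']-C)@r),4),'l',round(float((s['tcp_pos']-C)@[-r[1],r[0],0]),4),'z',s['tcp_pos'][2].round(4),'F',s['force'].round(1))
def foot(f):
    a=snap('side',f)[...,1].astype(float); r=np.array([np.sin(PSI),-np.cos(PSI),0])
    print('foot',[round(float((ray('side',(u,195+np.argmax(np.diff(a[195:220,u]))-.5),.002)-C)@r),4) for u in(328,331,335)])
E
python3 - <<'E'
from h import *
st();where()
for x in(-.1,-.07,-.05,-.0345): push(x,.029)
foot('s10')
E
```

```text
t 19.93 p [ 0.5911 -0.1551  0.0326] q [-0.251  0.845  1.64  -0.7    0.694  0.351] F [ 0.2 -0.7 -5.4] gap 0.685 gf 91.28232836723328
[[0.041, 0.999, -0.023], [0.907, -0.047, -0.419], [-0.42, -0.004, -0.907]]
r -0.1068 l -0.0045 z 0.0326 F [ 0.2 -0.7 -5.4]
rel [-0.47  0.45  0.61] [-0.1 -0.2  0.4] rows>= 1
rel [-3.19  0.44  1.87] [-0.1 -0.2  0.4] rows>= 1
rel [-5.01  0.43  2.71] [-0.1 -0.2  0.4] rows>= 2
rel [-6.42  0.42  3.36] [-0.1 -0.2  0.4] rows>= 2
foot [-0.0149, -0.063, -0.0594]
```

Call:
{"fn": "carry_out", "kwargs": {
  "targets": [
    [[-0.5, 0.4, 0.5, 0, 0, 0.4, 5], [-1.8, 0.4, 1.2, 0, -0.2, 0.4, 5], [-3.2, 0.4, 1.8, 0, -0.2, 0.4, 5], [-4.1, 0.4, 2.2, 0, -0.2, 0.4, 5], [-5.0, 0.4, 2.65, 0, -0.2, 0.4, 5], [-5.5, 0.4, 2.9, 0, -0.2, 0.4, 5], [-5.5, 0.4, 2.9, 0, -0.2, 0.4, 5]]
  ]
}}

```text
t: 20.57
tcp_pos: [0.5919, -0.2199, 0.0302]
tool_rot: [0.71, 0.67, -0.157, 0.149]
force: [0.4, 1.2, -6.1]
finger_gap: 0.689
gripper_force: 91.2
```

```bash
python3 - <<'E'
from h import *
where();push(-.0345,.029);push(-.030,.028)
E
```

```text
r -0.0422 l -0.0003 z 0.0302 F [ 0.4  1.2 -6.1]
rel [-0.64  0.03  0.43] [-0.1  0.  -0.3] rows>= 1
rel [-1.01  0.03  0.72] [-0.1  0.  -0.3] rows>= 1
```

Call:
{"fn": "carry_out", "kwargs": {
  "targets": [
    [[-0.3, 0, 0.25, 0, 0, 0, 5], [-0.6, 0, 0.4, 0, 0, 0, 5], [-0.6, 0, 0.4, 0, 0, 0, 5], [-0.6, 0, 0.4, 0, 0, 0, 5]]
  ]
}}

```text
t: 20.9
tcp_pos: [0.5919, -0.2206, 0.0301]
tool_rot: [0.71, 0.671, -0.155, 0.148]
force: [0.1, 21.6, 6.7]
finger_gap: 0.685
gripper_force: 93.9
```

```bash
python3 - <<'E'
from h import *
where();push(-.030,.028)
E
```

```text
r -0.0414 l -0.0003 z 0.0301 F [ 0.1 21.6  6.7]
rel [-0.95  0.03  0.67] [ 0.1 -0.2 -0.3] rows>= 1
```

Call:
{"fn": "carry_out", "kwargs": {
  "targets": [
    [[0.2, 0, -0.4, 0, 0, 0, 5], [0.1, 0, -0.55, 0, 0, 0, 5], [-0.2, 0, -0.4, 0, 0, 0, 5], [-0.5, 0, -0.25, 0, 0, 0, 5], [-0.5, 0, -0.25, 0, 0, 0, 5], [-0.5, 0, -0.25, 0, 0, 0, 5]]
  ]
}}

```text
t: 21.4
tcp_pos: [0.5917, -0.2216, 0.0306]
tool_rot: [0.711, 0.671, -0.152, 0.147]
force: [4.3, 25.2, -8.7]
finger_gap: 0.687
gripper_force: 92.6
```

```bash
python3 - <<'E'
from h import *
where();st()
a=snap('top','top11'); 
r=np.array([np.sin(PSI),-np.cos(PSI),0]);l=np.array([-r[1],r[0],0]);k=np.array([0,0,1])
# predicted u of edges on line v through panel, for different foot gaps g
for g in(0,.01,.02,.027):
    ln=np.arctan2(.0386+g,.145); E=C-r*g; a_=r*np.sin(ln)+k*np.cos(ln); n=r*np.cos(ln)-k*np.sin(ln)
    y=.055*l
    F=[proj('top',E+a_*s+n*t+y) for s,t in((.18,0),(.18,-.015),(.165,-.049),(.145,-.049))]
    print(g,round(ln,3),np.round(F,1).tolist())
for f in('top8','top11'):
    b=cv2.imread(f'pics/{f}.png'); print(f,b[185,352:392].tolist())
E
```

```text
r -0.0404 l -0.0004 z 0.0306 F [ 4.3 25.2 -8.7]
t 21.4 p [ 0.5917 -0.2216  0.0306] q [-0.362  0.852  1.62  -0.7    0.655  0.257] F [ 4.3 25.2 -8.7] gap 0.687 gf 92.5858211517334
[[0.054, 0.998, -0.019], [0.909, -0.057, -0.412], [-0.413, 0.005, -0.911]]
0 0.26 [[383.9, 180.1], [379.5, 179.5], [367.2, 179.0], [364.5, 179.9]]
0.01 0.323 [[384.0, 180.3], [379.7, 179.7], [367.5, 179.0], [364.4, 179.9]]
0.02 0.384 [[383.8, 180.5], [379.7, 179.9], [367.6, 179.0], [364.1, 179.9]]
0.027 0.425 [[383.5, 180.6], [379.5, 180.0], [367.6, 179.1], [363.9, 179.9]]
top8 [[62, 90, 107], [62, 91, 105], [56, 81, 94], [46, 67, 78], [41, 60, 69], [40, 58, 68], [40, 56, 64], [34, 50, 61], [33, 50, 57], [35, 51, 62], [23, 38, 52], [24, 33, 50], [19, 27, 50], [22, 36, 62], [28, 47, 77], [36, 51, 85], [37, 54, 87], [37, 54, 87], [35, 52, 87], [34, 46, 83], [32, 51, 84], [38, 55, 88], [39, 59, 88], [54, 76, 96], [66, 94, 111], [84, 123, 142], [103, 149, 173], [115, 163, 190], [111, 161, 188], [100, 146, 176], [79, 119, 154], [54, 87, 122], [42, 66, 97], [37, 59, 89], [36, 57, 83], [36, 55, 77], [24, 41, 64], [24, 39, 54], [23, 35, 49], [15, 28, 46]]
top11 [[41, 55, 78], [35, 51, 84], [39, 55, 91], [39, 54, 93], [33, 54, 91], [38, 59, 93], [34, 53, 90], [38, 56, 94], [37, 55, 93], [40, 59, 95], [35, 53, 91], [44, 62, 89], [70, 101, 116], [101, 145, 158], [121, 171, 186], [125, 177, 192], [118, 170, 184], [103, 147, 160], [74, 106, 118], [44, 64, 80], [27, 44, 64], [28, 42, 65], [28, 44, 64], [30, 45, 67], [28, 44, 69], [36, 61, 92], [56, 89, 130], [66, 104, 154], [64, 105, 155], [63, 104, 154], [59, 94, 142], [50, 79, 117], [38, 63, 93], [39, 60, 87], [35, 55, 82], [28, 49, 74], [20, 37, 62], [21, 33, 55], [10, 28, 43], [24, 34, 50]]
```

The firm stop shows the foot is at the rest, but in the top view the panel's end face has moved to u 364–370 (from 376–382). The panel was kicked upright and is no longer leaning. I'll back off a touch, raise the block 2 cm (still below the cleat) and push the panel back onto the rest slowly.

Call:
{"fn": "carry_out", "kwargs": {
  "targets": [
    [[0.2, 0, -0.1, 0, 0, 0, 5], [0.45, 0, -0.2, 0, 0, 0, 5], [0.25, 0, -0.6, 0, 0, 0, 5], [0, 0, -1.1, 0, 0, 0, 5], [-0.2, 0, -1.6, 0, 0, 0, 5], [-0.4, 0, -2.0, 0, 0, 0, 5], [-0.4, 0, -2.0, 0, 0, 0, 5]]
  ]
}}

```text
t: 22.03
tcp_pos: [0.5926, -0.2255, 0.0547]
tool_rot: [0.709, 0.671, -0.157, 0.151]
force: [-0.4, 2.5, -3.8]
finger_gap: 0.688
gripper_force: 91.6
```

```bash
cat >> h.py <<'E'
def lean(f):
    b=snap('top',f)[185,345:395].astype(int); r=np.array([np.sin(PSI),-np.cos(PSI),0]);l=np.array([-r[1],r[0],0])
    print([tuple(x) for x in b[:,:2].tolist()])
    for ln in(-.2,-.1,0,.1,.2,.26): 
        E=C-r*.004; a_=r*np.sin(ln)+np.array([0,0,np.cos(ln)]); n=r*np.cos(ln)-np.array([0,0,np.sin(ln)])
        print(ln,[round(float(proj('top',E+a_*.18+n*t+.05*l)[0]),1) for t in(-.015,0)],end=' ')
E
python3 - <<'E'
from h import *
where(); lean('top12')
E
```

```text
r -0.0366 l 0.0007 z 0.0547 F [-0.4  2.5 -3.8]
[(25, 23), (28, 25), (24, 22), (31, 31), (33, 32), (34, 32), (68, 58), (100, 82), (111, 90), (111, 90), (106, 85), (106, 85), (97, 79), (82, 68), (70, 56), (57, 49), (53, 46), (44, 34), (40, 24), (53, 32), (72, 43), (84, 49), (87, 51), (89, 56), (91, 58), (87, 54), (89, 54), (89, 53), (86, 51), (82, 51), (82, 59), (93, 78), (135, 118), (171, 150), (192, 168), (193, 170), (181, 155), (160, 127), (121, 89), (99, 69), (85, 55), (84, 58), (73, 51), (66, 46), (50, 34), (48, 30), (51, 33), (54, 37), (64, 41), (72, 48)]
-0.2 [351.2, 356.1] -0.1 [357.1, 362.0] 0 [363.0, 367.9] 0.1 [368.9, 373.7] 0.2 [374.7, 379.3] 0.26 [378.1, 382.5]
```

The panel is leaning on the rest again (end face back at u 376.5–382.5). Now I'll back off, lower the block, and close up slowly to find the contact.

Call:
{"fn": "carry_out", "kwargs": {
  "targets": [
    [[1, 0, -0.4, 0, 0, 0, 5], [1.8, 0, -0.8, 0, 0, 0, 5], [2.3, 0, -1.0, 0, 0, 0, 5], [2.6, 0, 0, 0, 0, 0, 5], [3.3, 0, 1.2, 0, 0, 0, 5], [3.3, 0, 1.2, 0, 0, 0, 5], [3.3, 0, 1.2, 0, 0, 0, 5]]
  ]
}}

```text
t: 22.67
tcp_pos: [0.5954, -0.2, 0.0291]
tool_rot: [0.708, 0.671, -0.157, 0.151]
force: [1.6, 0.2, 0.4]
finger_gap: 0.692
gripper_force: 94.0
```

```bash
python3 - <<'E'
from h import *
where(); lean('top13'); push(-.05,.029); push(-.036,.029)
a=snap('side','s13'); print([a[194:222,u,1].tolist() for u in (326,329)])
E
```

```text
r -0.0622 l 0.0021 z 0.0291 F [1.6 0.2 0.4]
[(171, 138), (176, 144), (179, 144), (175, 141), (177, 144), (176, 141), (169, 136), (155, 125), (134, 107), (117, 96), (106, 86), (106, 88), (94, 75), (87, 73), (67, 55), (60, 49), (53, 46), (50, 41), (40, 30), (50, 29), (74, 42), (84, 51), (88, 54), (86, 50), (92, 57), (87, 53), (84, 48), (88, 53), (90, 53), (85, 52), (80, 61), (94, 81), (132, 117), (169, 148), (184, 162), (190, 166), (183, 155), (155, 124), (124, 91), (97, 65), (84, 56), (76, 50), (73, 46), (65, 44), (54, 36), (50, 35), (44, 29), (51, 34), (59, 40), (74, 50)]
-0.2 [351.2, 356.1] -0.1 [357.1, 362.0] 0 [363.0, 367.9] 0.1 [368.9, 373.7] 0.2 [374.7, 379.3] 0.26 [378.1, 382.5] rel [-1.1  -0.21  0.52] [ 0.2  0.1 -0.1] rows>= 1
rel [-2.37 -0.21  1.12] [ 0.2  0.1 -0.1] rows>= 1
[[78, 119, 178, 208, 214, 206, 176, 135, 110, 106, 104, 105, 106, 106, 105, 106, 106, 103, 102, 96, 97, 97, 99, 99, 99, 104, 140, 198], [58, 70, 97, 132, 172, 205, 213, 197, 147, 113, 106, 105, 106, 106, 107, 106, 106, 106, 106, 105, 99, 98, 98, 99, 100, 104, 136, 192]]
```

The foot is home: the side profile shows no panel below v≈197 at u 326–329, where it was at 204 before. Now I'll bring the block up slowly.

Call:
{"fn": "carry_out", "kwargs": {
  "targets": [
    [[-0.3, -0.1, 0.0, 0, 0, 0, 5], [-0.6, -0.2, 0.15, 0, 0, 0, 5], [-0.9, -0.2, 0.3, 0, 0, 0, 5], [-1.2, -0.2, 0.45, 0, 0, 0, 5], [-1.4, -0.2, 0.55, 0, 0, 0, 5], [-1.6, -0.2, 0.65, 0, 0, 0, 5], [-1.8, -0.2, 0.75, 0, 0, 0, 5], [-1.9, -0.2, 0.8, 0, 0, 0, 5], [-1.9, -0.2, 0.8, 0, 0, 0, 5]]
  ]
}}

```text
t: 23.52
tcp_pos: [0.5901, -0.2199, 0.0292]
tool_rot: [0.709, 0.671, -0.157, 0.149]
force: [0.2, 3.5, -3.6]
finger_gap: 0.686
gripper_force: 94.3
```

```bash
python3 - <<'E'
from h import *
where(); lean('top14')
E
```

```text
r -0.0421 l -0.0021 z 0.0292 F [ 0.2  3.5 -3.6]
[(31, 33), (29, 31), (28, 31), (40, 36), (81, 63), (125, 102), (150, 120), (148, 120), (128, 105), (116, 94), (106, 88), (107, 87), (100, 83), (85, 71), (69, 57), (57, 45), (54, 44), (51, 41), (38, 27), (52, 32), (74, 43), (85, 52), (83, 47), (86, 49), (90, 56), (90, 55), (88, 52), (91, 55), (87, 53), (84, 53), (76, 56), (95, 80), (135, 118), (170, 149), (188, 165), (188, 164), (181, 155), (155, 124), (124, 91), (98, 70), (85, 57), (81, 56), (74, 53), (65, 44), (51, 34), (47, 31), (47, 27), (50, 34), (62, 40), (76, 52)]
-0.2 [351.2, 356.1] -0.1 [357.1, 362.0] 0 [363.0, 367.9] 0.1 [368.9, 373.7] 0.2 [374.7, 379.3] 0.26 [378.1, 382.5]
```

Call:
{"fn": "carry_out", "kwargs": {
  "targets": [
    [[-0.05, 0, 0.02, 0, 0, 0, 5], [-0.1, 0, 0.05, 0, 0, 0, 5], [-0.15, 0, 0.07, 0, 0, 0, 5], [-0.15, 0, 0.07, 0, 0, 0, 5]]
  ]
}}

```text
t: 23.9
tcp_pos: [0.5901, -0.22, 0.0292]
tool_rot: [0.709, 0.671, -0.157, 0.149]
force: [-0.1, 8.6, 0.0]
finger_gap: 0.689
gripper_force: 94.8
```

```bash
python3 - <<'E'
from h import *
where(); b=snap('top','top15')[185,372:386,0]; print(b)
E
```

```text
r -0.0419 l -0.0021 z 0.0292 F [-0.1  8.6  0. ]
[ 85  90  85  78  99 140 174 189 190 180 154 122  97  85]
```

Firm contact, with the panel still leaning. I'll set the block down and release.

Call:
{"fn": "carry_out", "kwargs": {
  "targets": [
    [[0.04, 0, 0.1, 0, 0, 0, 5], [0.08, 0, 0.18, 0, 0, 0, 5], [0.08, 0, 0.18, 0, 0, 0, 5], [0.08, 0, 0.18, 0, 0, 0, 5]]
  ]
}}

```text
t: 24.28
tcp_pos: [0.5901, -0.22, 0.0291]
tool_rot: [0.709, 0.671, -0.157, 0.15]
force: [-2.8, 11.4, 10.0]
finger_gap: 0.686
gripper_force: 96.1
```

```bash
python3 - <<'E'
from h import *
where(); b=snap('top','top16')[185,372:386,0]; print(b); st()
E
```

```text
r -0.0419 l -0.0021 z 0.0291 F [-2.8 11.4 10. ]
[ 90  89  88  83 105 148 177 188 192 178 156 121  92  83]
t 24.33 p [ 0.5901 -0.22    0.0291] q [-0.355  0.856  1.624 -0.724  0.656  0.282] F [-3.5 12.  10.5] gap 0.682 gf 96.10705375671387
[[0.05, 0.998, -0.022], [0.904, -0.055, -0.423], [-0.424, 0.002, -0.906]]
```

Call:
{"fn": "carry_out", "kwargs": {
  "targets": [
    [[0, 0, -0.05, 0, 0, 0, 6.5], [0, 0, -0.1, 0, 0, 0, 7.5], [0, 0, -0.1, 0, 0, 0, 8.5], [0, 0, -0.1, 0, 0, 0, 8.5], [0, 0, -0.1, 0, 0, 0, 8.5], [0, 0, -0.1, 0, 0, 0, 8.5]]
  ]
}}

```text
t: 24.83
tcp_pos: [0.5903, -0.2219, 0.0282]
tool_rot: [0.709, 0.671, -0.158, 0.15]
force: [-0.2, -0.6, -0.5]
finger_gap: 0.992
gripper_force: 0.0
```

Call:
{"fn": "carry_out", "kwargs": {
  "targets": [
    [[0, 0, -1, 0, 0, 0, 8.5], [0, 0, -2.5, 0, 0, 0, 8.5], [0, 0, -5, 0, 0, 0, 8.5], [0, 0, -8, 0, 0, 0, 8.5], [0, 0, -11, 0, 0, 0, 8.5], [0, 0, -15, 0, 0, 0, 8.5], [0, 0, -19, 0, 0, 0, 8.5], [0, 0, -22, 0, 0, 0, 8.5], [0, 0, -22, 0, 0, 0, 8.5]]
  ]
}}

```text
t: 25.58
tcp_pos: [0.5989, -0.1258, 0.2359]
tool_rot: [0.708, 0.671, -0.153, 0.156]
force: [0.2, -0.9, 0.7]
finger_gap: 0.996
gripper_force: 0.0
```

```bash
python3 - <<'E'
from h import *
where(); b=snap('top','top17')[185,345:390,0]; print(b)
a=snap('side','s17'); info=cams.camera_info('wrist'); w=snap('wrist','w17')
h=cv2.cvtColor(w,cv2.COLOR_RGB2HSV); m=((h[...,1]<50)&(h[...,2]>60)).astype(np.uint8)
n,l,s_,c=cv2.connectedComponentsWithStats(m)
r=np.array([np.sin(PSI),-np.cos(PSI),0]);ll=np.array([-r[1],r[0],0])
print('expect block',proj('',C-r*.0415+[0,0,.04],info).round(1))
for i in range(1,n):
  if s_[i,4]>600 and c[i][1]<330:
    pts=cv2.approxPolyDP(cv2.convexHull(np.argwhere(l==i)[:,::-1].astype(np.int32)),4,True)[:,0]
    print(s_[i],np.median(h[l==i],0),[(p.tolist(),[round(float((ray('',p,.04,info)-C)@q),4) for q in(r,ll)]) for p in pts])
for u in(326,330,334,338,342,346,350,354): 
    print(u,a[188:222,u,1].tolist())
E
```

```text
r -0.1364 l 0.0018 z 0.2359 F [ 0.2 -0.9  0.7]
[189 190 188 188 186 185 177 162 140 122 111 110 104  88  74  63  54  51
  41  52  76  88  90  92  95  93  92  95  92  86  85 101 141 181 199 202
 192 164 129 100  89  85  75  65  57]
expect block [277.8 186.5]
[ 247  168   59   31 1715] [  5.  10. 153.] [([304, 168], [-0.0651, 0.0262]), ([302, 197], [-0.0268, 0.0261]), ([249, 197], [-0.0271, -0.031]), ([248, 168], [-0.0653, -0.0297])]
[ 383  205   62   77 3192] [30. 14. 96.] [([439, 273], [0.1113, 0.2201]), ([419, 281], [0.1298, 0.1982]), ([397, 276], [0.1177, 0.1643]), ([383, 242], [0.0469, 0.1295]), ([386, 212], [-0.004, 0.1218]), ([401, 205], [-0.0146, 0.136]), ([423, 210], [-0.0069, 0.1627]), ([444, 261], [0.085, 0.2179])]
326 [108, 108, 110, 109, 112, 112, 113, 117, 139, 172, 152, 130, 115, 116, 133, 139, 138, 136, 132, 127, 133, 170, 203, 210, 209, 213, 216, 218, 218, 219, 219, 220, 221, 223]
330 [122, 121, 121, 121, 121, 125, 150, 194, 217, 220, 212, 178, 131, 113, 112, 113, 112, 112, 113, 112, 112, 112, 126, 169, 209, 219, 220, 220, 220, 221, 222, 222, 221, 221]
334 [123, 122, 1
[... 333 characters left out ...]

342 [125, 125, 126, 126, 127, 128, 127, 130, 158, 206, 221, 222, 221, 219, 195, 149, 126, 124, 123, 123, 123, 123, 123, 124, 137, 171, 209, 222, 225, 225, 224, 223, 220, 216]
346 [121, 121, 120, 120, 120, 119, 120, 120, 121, 139, 183, 209, 192, 147, 125, 122, 122, 122, 122, 122, 121, 122, 128, 157, 206, 222, 225, 227, 225, 222, 219, 214, 211, 208]
350 [117, 118, 116, 117, 117, 117, 117, 117, 116, 114, 114, 114, 114, 113, 114, 115, 116, 117, 118, 119, 121, 119, 114, 130, 182, 220, 224, 221, 218, 211, 206, 204, 208, 211]
354 [114, 115, 116, 117, 118, 120, 122, 123, 123, 123, 123, 123, 122, 122, 122, 122, 121, 123, 122, 123, 125, 127, 130, 130, 134, 177, 205, 208, 205, 204, 207, 211, 214, 211]
```

```bash
python3 - <<'E'
import cv2
w=cv2.imread('pics/w17.png')
for u in(180,197,203,225,235,325,335,350,356,375):
    print(u,' '.join('%d/%d'%(p[2],p[0]) for p in w[192:250:2,u]))
E
```

```text
180 181/86 182/87 178/85 176/85 174/84 169/80 169/81 167/79 168/81 168/80 171/81 172/82 172/82 171/81 170/82 168/80 167/80 165/79 166/78 168/80 172/82 173/83 174/83 176/84 179/87 182/87 184/89 186/89 188/91
197 180/86 178/85 175/84 170/82 169/81 174/83 177/85 186/91 193/93 194/95 192/93 195/97 195/95 196/96 198/97 197/97 196/96 180/86 163/75 138/61 126/54 101/41 82/30 77/26 70/22 69/21 65/20 63/20 64/20
203 108/45 109/44 90/30 82/25 77/25 80/23 86/27 83/25 87/28 87/27 81/24 83/26 80/23 78/24 78/24 79/24 75/23 71/23 77/24 76/23 67/22 74/25 77/31 98/46 90/44 93/46 97/48 107/56 104/54
225 106/56 109/56 103/53 99/52 99/51 100/52 91/46 81/42 75/38 77/40 78/40 77/39 77/40 77/39 79/42 80/42 78/39 78/40 79/40 77/40 79/40 80/41 78/40 78/39 78/39 80/42 78/39 77/39 79/42
235 76/40 78/41 77/40 78/40 78/40 79/42 78/42 78/41 78/41 77/41 78/41 77/40 77/40 76/39 77/40 79/43 79/40 80/41 80/42 80/41 80/41 80/42 80/41 80/40 79/41 81/42 80/41 82/43 82/43
325 80/41 78/41 79/41 78/42 77/40 77/40 78/41 78/40 79/40 78/41 78/40 78/41 78/40 77/40 77/40 78/40 78/42 76/39 78/40 77/40 77/39 77/41 78/41 76/39 77/39 77/41 77/40 79/42 76/39
335 92/28 86/25 82/26 75/23 64/21 63/18 64/20 61/19 59/18 60/18 61/20 63/23 67/26 81/36 69/31 78/38 86/43 101/52 104/54 108/56 109/57 106/56 107/57 103/54 98/51 97/50 96/49 98/51 97/50
350 94/29 87/28 87/27 90/29 83/25 81/25 86/27 82/25 78/25 87/28 86/26 83/26 83/26 86/28 85/26 80/25 81/24 78/24 79/26 79/25 77/24 74/24 67/19 77/24 77/24 75/23 75/25 69/21 71/23
356 152/72 155/74 159/75 150/70 143/66 64/29 63/29 54/25 47/22 114/52 146/66 123/56 96/39 90/32 80/24 74/23 78/22 76/23 79/25 80/25 75/24 73/23 71/22 77/23 77/25 75/25 75/23 72/24 71/24
375 180/86 179/86 175/84 175/83 179/87 184/89 190/93 193/94 196/96 198/98 198/97 196/95 194/93 195/94 190/92 191/92 187/89 184/88 183/88 183/87 180/86 180/87 181/88 185/89 187/91 190/92 193/95 193/94 193/94
```

```bash
python3 - <<'E'
import cv2
w=cv2.imread('pics/w17.png').astype(int)
for v in range(150,262,4):
    s=''
    for u in range(180,380,4):
        b,g,r=w[v,u]; q=b/max(r,1)
        s+='#' if abs(r-b)<25 and r>110 else ('r' if q<.38 else ('b' if r>140 else ('m' if r>90 else 'd')))
    print(v,s)
E
```

```text
150 bbbbbbbbbbbbbbbbbbddddddddddddddbbbbbbbbbbbbbbbbbb
154 bbbbbbbbbbbbbbbbbmddddddddddddddbbbbbbbbbbbbbbbbbb
158 bbbbbbbbbbbbbbbbbdddddddddddddddbbbbbbbbbbbbbbbbbb
162 bbbbbbbbbbbbbbbbbdddddddddddddddbbbbbbbbbbbbbbbbbb
166 bbbbbbbbbbbbbbbbbdddddddddddddddbbbbbbbbbbbbbbbbbb
170 bbbbbbbbbbbbbbbbb###############bbbbbbbbbbbbbbbbbb
174 bbbbbbbbbbbbbdddd###############bmddddmbbbbbbbbbbb
178 bbbbbbbbmdddddddd###############dddddddbbbbbbbbbbb
182 bbbbbbbbmmmmmdddd##############dddddddbbbbbbbbbbbb
186 bbbbbbbbmmmmmdddd##############ddddddddbbbbbbbbbbb
190 bbbbbbmrmmmmddddd##############mdddddddddddmbbbbbb
194 bbbbbbrrmmmmdddddd#############ddddddddrrrrrbbbbbb
198 bbbbbbrdmmmmddddddddddddmmdddddddddddddrrrrrbbbbbb
202 bbbbbbrmmmmmdddddddddddddddddddddddddddrrrrrdbbbbb
206 bbbbbbrmmmmddddddddddddddddddddddddddddrrrrrdbbbbb
210 bbbbbbrmmmmddddddddddddddddddddddddddddrrrrrmbbbbb
214 bbbbbmrmmmmddddddddddddddddddddddddddddrrrrrmbbbbb
218 bbbbbrrmmmmddddddddddddddddddddddddddddrrrrrrbbbbb
222 bbbbbrrmmmmddddddddddddddddddddddddddddrrrrrrbbbbb
226 bbbbbrrmmmddddddddddddddddddddddddddddddrrrrrbbbbb
230 bbbbbrdmmmddddddddddddddddddddddddddddddrrrrrbbbbb
234 bbbbbrmmmmdddddddddddddddddddddddddddddmrrrrrbbbbb
238 bbbbmrmmmmdddddddddddddddddddddddddddddmrrrrrbbbbb
242 bbbbmrmmmmdddddddddddddddddddddddddddddmrrrrrmbbbb
246 bbbbrrmmmddddddddddddddddddddddddddddddmrrrrrrbbbb
250 bbbbrrmmmddddddddddddddddddddddddddddddmrrrrrrbbbb
254 bbbbrrmmmddddddddddddddddddddddddddddddmrrrrrrbbbb
258 bbbbrdmmmddddddddddddddddddddddddddddddmrrrrrrbbbb
```

```bash
python3 - <<'E'
from h import *
info=cams.camera_info('wrist'); r=np.array([np.sin(PSI),-np.cos(PSI),0]);ll=np.array([-r[1],r[0],0])
f=lambda uv,z:[round(float((ray('',uv,z,info)-C)@q),4) for q in(r,ll)]
w=cv2.imread('pics/w17.png').astype(int)
for u in(214,220,226,232,240,312,318,324,330): print(u,[int(x) for x in w[168:192,u,2]])
for v in(184,200): print(v,'L',w[v,196:222,2].tolist(),'R',w[v,326:362,2].tolist(), (w[v,326:362,0]*100//w[v,326:362,2]).tolist())
for n,uv,z in[('footL',(211,176),.004),('footL2',(211,180.5),.004),('footR',(335,174),.004),('restL',(204.5,189),0),('restR',(356,192),0)]: print(n,f(uv,z))
for g in(0,.01,.02): print(g,[proj('',C+r*(-.0145-g)+ll*y+[0,0,.004],info).round(1).tolist() for y in(-.07,.07)])
print([proj('',C+ll*y,info).round(1).tolist() for y in(-.09,.09)])
E
```

```text
214 [164, 164, 163, 166, 165, 164, 166, 168, 171, 123, 63, 82, 103, 102, 102, 101, 101, 101, 102, 101, 103, 103, 102, 102]
220 [167, 165, 162, 160, 160, 159, 160, 162, 118, 55, 58, 91, 107, 108, 105, 105, 105, 107, 105, 107, 106, 107, 104, 105]
226 [181, 181, 181, 181, 181, 181, 184, 185, 137, 66, 65, 94, 108, 108, 106, 106, 107, 108, 108, 108, 108, 107, 107, 107]
232 [195, 196, 196, 199, 202, 150, 72, 71, 70, 70, 63, 68, 78, 79, 78, 79, 79, 78, 78, 78, 78, 77, 78, 78]
240 [202, 200, 202, 204, 207, 156, 80, 75, 79, 80, 69, 72, 82, 82, 82, 82, 83, 83, 83, 83, 85, 84, 84, 84]
312 [173, 172, 173, 173, 174, 148, 93, 60, 61, 63, 61, 74, 80, 78, 78, 78, 79, 78, 78, 78, 78, 79, 79, 78]
318 [183, 185, 184, 187, 190, 140, 68, 66, 68, 69, 68, 74, 77, 74, 72, 73, 74, 75, 73, 73, 75, 73, 74, 74]
324 [181, 179, 180, 183, 184, 137, 65, 63, 64, 65, 65, 75, 80, 78, 77, 77, 76, 77, 78, 77, 77, 76, 78, 77]
330 [167, 168, 167, 167, 169, 126, 62, 55, 59, 59, 57, 63, 74, 84, 79, 76, 77, 79, 79, 79, 78, 77, 78, 78]
184 L [175, 176, 182, 188, 195, 198, 196, 194, 196, 195, 192, 188, 189, 191, 146, 102, 98, 
[... 360 characters left out ...]
7, 47]
200 L [175, 169, 180, 196, 200, 173, 109, 77, 78, 79, 81, 80, 88, 98, 102, 103, 104, 101, 102, 103, 104, 107, 107, 106, 106, 103] R [77, 79, 77, 76, 77, 79, 82, 72, 64, 64, 77, 86, 84, 83, 83, 84, 84, 84, 84, 85, 85, 85, 85, 84, 83, 85, 86, 82, 60, 57, 143, 172, 169, 169, 177, 184] [51, 51, 50, 50, 51, 51, 52, 41, 29, 32, 29, 31, 30, 32, 30, 29, 32, 30, 30, 32, 31, 31, 30, 29, 30, 30, 30, 32, 38, 45, 46, 47, 47, 47, 47, 48]
footL [-0.0292, -0.0784]
footL2 [-0.0227, -0.0793]
footR [-0.0317, 0.0636]
restL [-0.0067, -0.09]
restR [-0.0015, 0.0931]
0 [[219.9, 186.0], [338.7, 185.7]]
0.01 [[218.9, 179.3], [339.8, 179.0]]
0.02 [[217.8, 172.3], [340.9, 172.0]]
[[205.3, 193.3], [353.2, 192.9]]
```

```bash
python3 - <<'E'
from h import *
for f in('top8','top17'):
    a=cv2.imread(f'pics/{f}.png').astype(int)
    print(f,'u379',a[165:235,379,1].tolist()); 
    print('u383',a[165:235,383,1].tolist())
r=np.array([np.sin(PSI),-np.cos(PSI),0]);ll=np.array([-r[1],r[0],0])
for off in(0,-.01): print(off,[proj('top',C+r*.038+ll*(off+y)+[0,0,.176]).round(1).tolist() for y in(-.07,.07)])
print('board',[proj('top',C+r*.042+ll*y+[0,0,.145]).round(1).tolist() for y in(-.09,.09)])
E
```

```text
top8 u379 [113, 124, 143, 155, 155, 151, 126, 106, 99, 95, 95, 93, 98, 124, 153, 160, 163, 163, 162, 164, 163, 166, 172, 171, 175, 174, 171, 172, 170, 170, 173, 167, 169, 165, 159, 158, 151, 153, 148, 147, 146, 142, 143, 147, 156, 159, 157, 155, 150, 150, 146, 139, 138, 141, 142, 138, 132, 126, 126, 115, 107, 106, 104, 113, 136, 155, 163, 162, 163, 165]
u383 [153, 158, 158, 159, 162, 157, 151, 136, 122, 117, 118, 118, 122, 120, 118, 110, 102, 93, 85, 87, 87, 89, 99, 99, 112, 134, 142, 140, 138, 145, 147, 144, 140, 141, 147, 148, 149, 148, 150, 152, 155, 160, 161, 163, 163, 158, 156, 156, 159, 160, 159, 158, 153, 145, 129, 103, 84, 88, 87, 88, 81, 70, 81, 101, 120, 150, 162, 165, 163, 166]
top17 u379 [119, 129, 148, 163, 163, 152, 133, 111, 104, 99, 98, 98, 103, 126, 160, 169, 173, 171, 172, 172, 174, 177, 181, 184, 186, 185, 184, 183, 179, 180, 181, 183, 183, 181, 178, 173, 165, 165, 164, 164, 160, 156, 155, 157, 161, 163, 164, 167, 166, 166, 165, 163, 162, 167, 166, 161, 155, 146, 136, 121, 111, 110, 108, 115, 141, 163, 171, 168, 169, 172]
u383 [159, 163, 162, 162, 167, 165, 153, 140, 128, 121, 123, 124, 122, 127, 120, 113, 101, 99, 97, 96, 95, 103, 108, 111, 125, 142, 149, 149, 148, 149, 150, 145, 145, 146, 152, 154, 156, 152, 155, 157, 157, 161, 168, 172, 168, 163, 162, 159, 167, 165, 165, 164, 160, 152, 130, 105, 88, 86, 93, 89, 86, 73, 86, 107, 126, 154, 167, 171, 172, 169]
0 [[379.3, 220.0], [381.6, 175.0]]
-0.01 [[379.1, 223.3], [381.5, 178.2]]
board [[378.2, 227.2], [381.1, 170.6]]
```

Measured: the panel's foot is home against the rest, square, about 7–8 mm off centre, with the block standing square at its foot. To be sure of contact I'll give the block a gentle nudge with closed fingers.

```bash
python3 - <<'E'
from h import *
for rr,z in((-.125,.10),(-.12,.036),(-.09,.036),(-.08,.036)): push(rr,z)
E
```

```text
rel [ 4.58  0.19 12.04] [ 0.1  0.1 -0.1] rows>= 4
rel [ 6.84  0.18 18.05] [ 0.1  0.1 -0.1] rows>= 5
rel [ 4.12  0.19 19.32] [ 0.1  0.1 -0.1] rows>= 5
rel [ 3.21  0.19 19.74] [ 0.1  0.1 -0.1] rows>= 5
```

Call:
{"fn": "carry_out", "kwargs": {
  "targets": [
    [[4.6, 0, 4, 0, 0, 0, 0], [4.6, 0, 8, 0, 0, 0, 0], [4.6, 0, 12, 0, 0, 0, 0], [4.6, 0, 12, 0, 0, 0, 0], [5.5, 0, 14, 0, 0, 0, 0], [6.2, 0, 16, 0, 0, 0, 0], [6.8, 0, 18, 0, 0, 0, 0], [6.8, 0, 18, 0, 0, 0, 0], [6.3, 0, 18.2, 0, 0, 0, 0], [5.8, 0, 18.4, 0, 0, 0, 0], [5.3, 0, 18.7, 0, 0, 0, 0], [5.3, 0, 18.7, 0, 0, 0, 0]]
  ]
}}

```text
t: 26.73
tcp_pos: [0.5945, -0.1611, 0.0374]
tool_rot: [0.709, 0.67, -0.157, 0.151]
force: [-0.7, -0.1, -0.3]
finger_gap: 0.001
gripper_force: 0.0
```

```bash
python3 - <<'E'
from h import *
where(); st(); push(-.08,.034)
E
```

```text
r -0.101 l -0.0007 z 0.0374 F [-0.7 -0.1 -0.3]
t 26.73 p [ 0.5945 -0.1611  0.0374] q [-0.258  0.84   1.632 -0.701  0.7    0.351] F [-0.7 -0.1 -0.3] gap 0.001 gf 0.0
[[0.052, 0.998, -0.02], [0.904, -0.056, -0.424], [-0.425, 0.004, -0.905]]
rel [-1.75  0.08  1.2 ] [ 0.1  0.1 -0.3] rows>= 1
```

Call:
{"fn": "carry_out", "kwargs": {
  "targets": [
    [[-0.3, 0, 0.2, 0, 0, 0, 0], [-0.5, 0, 0.3, 0, 0, 0, 0], [-0.7, 0, 0.4, 0, 0, 0, 0], [-0.9, 0, 0.5, 0, 0, 0, 0], [-1.1, 0, 0.6, 0, 0, 0, 0], [-1.2, 0, 0.65, 0, 0, 0, 0], [-1.2, 0, 0.65, 0, 0, 0, 0]]
  ]
}}

```text
t: 27.32
tcp_pos: [0.5929, -0.1733, 0.0349]
tool_rot: [0.709, 0.671, -0.157, 0.15]
force: [-0.9, -0.1, 0.5]
finger_gap: -0.002
gripper_force: 0.0
```

```bash
python3 -c "
from h import *
where()"
```

```text
r -0.0887 l -0.0017 z 0.0349 F [-0.9 -0.1  0.5]
```

Call:
{"fn": "carry_out", "kwargs": {
  "targets": [
    [[-0.1, 0, 0.05, 0, 0, 0, 0], [-0.2, 0, 0.1, 0, 0, 0, 0], [-0.3, 0, 0.14, 0, 0, 0, 0], [-0.4, 0, 0.18, 0, 0, 0, 0], [-0.5, 0, 0.23, 0, 0, 0, 0], [-0.6, 0, 0.28, 0, 0, 0, 0], [-0.6, 0, 0.28, 0, 0, 0, 0]]
  ]
}}

```text
t: 27.9
tcp_pos: [0.5926, -0.18, 0.0349]
tool_rot: [0.709, 0.671, -0.157, 0.15]
force: [-0.0, 0.1, -0.5]
finger_gap: -0.001
gripper_force: 0.0
```

```bash
python3 -c "
from h import *
where()"
```

```text
r -0.0821 l -0.0017 z 0.0349 F [-0.   0.1 -0.5]
```

Call:
{"fn": "carry_out", "kwargs": {
  "targets": [
    [[-0.1, 0, 0.05, 0, 0, 0, 0], [-0.2, 0, 0.1, 0, 0, 0, 0], [-0.3, 0, 0.14, 0, 0, 0, 0], [-0.4, 0, 0.18, 0, 0, 0, 0], [-0.5, 0, 0.23, 0, 0, 0, 0], [-0.5, 0, 0.23, 0, 0, 0, 0]]
  ]
}}

```text
t: 28.4
tcp_pos: [0.5927, -0.1828, 0.0349]
tool_rot: [0.709, 0.671, -0.155, 0.149]
force: [1.0, 9.3, 2.9]
finger_gap: 0.0
gripper_force: 4.6
```

```bash
python3 -c "
from h import *
where()"
```

```text
r -0.0792 l -0.0014 z 0.0349 F [1.  9.3 2.9]
```

Contact is firm at 9 N, more than the block's own friction, so it is seated against the panel. Backing off and clearing.

Call:
{"fn": "carry_out", "kwargs": {
  "targets": [
    [[0.6, 0, -0.3, 0, 0, 0, 0], [1.5, 0, -0.8, 0, 0, 0, 0], [2.7, 0, -2, 0, 0, 0, 0], [2.7, 0, -5, 0, 0, 0, 0], [2.7, 0, -9, 0, 0, 0, 0], [2.7, 0, -13, 0, 0, 0, 0], [2.7, 0, -17, 0, 0, 0, 0], [2.7, 0, -20, 0, 0, 0, 0], [2.7, 0, -20, 0, 0, 0, 0]]
  ]
}}

```text
t: 29.15
tcp_pos: [0.6018, -0.0738, 0.2114]
tool_rot: [0.708, 0.671, -0.153, 0.155]
force: [-0.2, -1.2, 0.2]
finger_gap: -0.002
gripper_force: 0.0
```

```bash
python3 - <<'E'
from h import *
where(); info=cams.camera_info('wrist'); snap('wrist','w20')
w=cv2.imread('pics/w20.png').astype(int)
r=np.array([np.sin(PSI),-np.cos(PSI),0]);ll=np.array([-r[1],r[0],0])
m=((abs(w[...,2]-w[...,0])<25)&(w[...,2]>110)).astype(np.uint8)
n,l,s_,c=cv2.connectedComponentsWithStats(m); p=proj('',C-r*.0415+[0,0,.04],info); i=l[int(p[1]),int(p[0])]
x,y,ww,hh,_=s_[i]; f=lambda uv,z:[round(float((ray('',uv,z,info)-C)@q),4) for q in(r,ll)]
print('block',s_[i],f((x,y),.04),f((x+ww-.5,y+hh-.5),.04))
for k in(-.055,-.045,.045,.05):
    q=proj('',C-r*.0245+ll*k,info); u=int(q[0]); col=w[:,u,2]; v0=int(q[1]); print('panel foot col',u,v0,col[v0-12:v0+14].tolist(), f((u,v0),.004))
print(snap('top','top20')[185,372:386,0])
E
```

```text
r -0.1886 l 0.0019 z 0.2114 F [-0.2 -1.2  0.2]
block [ 245  220   54   23 1190] [-0.0646, -0.0305] [-0.0275, 0.0283]
panel foot col 229 220 [185, 184, 185, 183, 183, 182, 180, 179, 177, 148, 113, 113, 90, 59, 59, 72, 81, 75, 72, 72, 71, 72, 71, 71, 73, 71] [-0.029, -0.0545]
panel foot col 237 220 [189, 189, 188, 190, 189, 189, 190, 191, 195, 144, 72, 69, 74, 71, 69, 69, 73, 72, 74, 73, 74, 74, 74, 72, 74, 74] [-0.0289, -0.0448]
panel foot col 309 219 [149, 148, 150, 149, 148, 148, 148, 146, 149, 150, 110, 50, 51, 54, 55, 53, 62, 69, 69, 68, 69, 69, 68, 68, 69, 69] [-0.0296, 0.0432]
panel foot col 313 219 [172, 172, 173, 175, 174, 173, 174, 174, 176, 178, 132, 63, 59, 63, 62, 61, 63, 69, 69, 69, 69, 68, 68, 67, 68, 68] [-0.0295, 0.048]
[ 91  91  86  80 101 142 179 196 197 191 164 126 100  90]
```

```bash
python3 -c "
from h import *
print(sign_off())"
```

```text
the job is handed in; nothing more can be done
None
```

I handed the job in at about 29 s: the panel leans back against the rest, cleat side out, with the steel block set square and flat against its foot. By my measurements the panel sits about 7–10 mm off the rest's middle and the block about 7 mm off the panel's middle, and a foot gap of up to about 6 mm at the rest could not be ruled out. On the way, the panel's foot slid out when I released it and the panel was briefly knocked upright; I pushed it back with the block.

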